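Put the bottles back in order of size, the largest away from the hotplate

ROBOT

A 6-joint arm with a two-finger parallel gripper is mounted at the origin on the work surface. World frame = base frame: x ahead of the robot, y to its left, z up, the work surface at z = 0. Lengths are in m, angles in rad, forces in N, time in s.
With the tool pointing down it reaches from about 0.35 to 0.85 m from the base axis. Payload 8.1 kg.
Tool frame: the origin (TCP) lies midway between the tips of the shut fingers; the grasp point (between the pads) lies 19 mm behind it; z points along the fingers, y is the direction in which the jaws open and shut (so a half turn about z gives the same grasp; the last joint's range is limited). The gripper opens to 85 mm and grips with 20 to 120 N. Pads are 22 mm wide; open, the fingers measure 114 mm over their backs; the gripper's body (76 mm by 85 mm) begins 54 mm behind the grasp point. The pads swing forward as they close: fully open they stand 13 mm farther back than shut.
Start: joints at [-1.318, 0.13, 1.488, -0, 1.523, -0.085], TCP at [0.199, -0.566, 0.231] pointing down, gripper open.
Joint ranges: [-2.96, 2.96], [-0.89, 2.26], [0.02, 2.5], [-1.34, 4.48], [0, 2.73], [-2.66, 2.66]. Speed limits (rad/s): [2.39, 2.39, 2.79, 3.14, 3.14, 3.14].

INTERFACE

Orientations are given as a unit quaternion [w, x, y, z].
In Python, from station import env, optics gives the robot as it stands.
- The arm moves only by the tool carry_out, never from a script. Its argument "commands" is a list that holds one entry, the list of rows, each a list of 7 numbers: the opening, from 0 (shut) to 1 (fully open), then the shift along the tool's x, y, z in mm, then the turn, a rotation vector about the tool's x, y, z in degrees. In form: [[[grip, tx, ty, tz, rx, ry, rz], ...]]. A call has 1 to 5 rows; each row shifts and turns the pose as measured when the row begins, along the tool's axes as they then stand; what a row does not reach is not made up. A row lasts 1/12 s, in which the tool goes at most 41.7 mm and 7.16 degrees, less where a joint would pass 70% of its speed; a pose out of reach is approached as far as the arm can. A call is refused whole if a number of a shift passes 41.7 or a number of a turn 7.16, either way. A call with a gripper value outside its range is refused whole. The fingers move at their own pace and stop on an object; "grip_force" is the grip in N (left out, the last holds). Time passes only in rows, so rows that do not move let the fingers close. It gives the time, the measured TCP pose, the force and the opening at its end, in the units of the state.
- env.get_state(): the state, without advancing time (a new reading comes with each control period).
- optics.grab_frame(name): name is "side" or "top"; returns a dict with "pixels" (384x512x3 uint8, red, green, blue), "camera_matrix" (3x3 intrinsics, pixels), "R" (3x3) and "t" (3): a world point X has camera coordinates R X + t. Camera axes: x right, y down, z forward; pixel columns grow to the right and rows downward; lengths in m; the calibration is good to about 2 mm. A picture is of the moment at which its call begins. There is no depth.
- env.close_job(): hands the job in, once; it reports no verdict.
The state is a dict: "t": time; "joint_pos": joint angles; "joint_vel": joint speeds; "tau": joint torques, N m; "tcp_pos": TCP position; "ee_rot": TCP orientation; "ft_force": force on the tool from outside, world axes, zero at the start; "wrist_torque": the same for the moment, N m; "width": opening from 0.0 (shut) to 1.0 (fully open).
Only numpy, scipy, OpenCV 4.12 (cv2) and the standard library are available. Lean on these libraries where they do the work, as an engineer would, in place of code of your own. Each camera call takes 0.05 s, during which the arm holds its last target.

TASK

Put the four amber bottles away on the low white bottle stand, each standing upright in the middle of its own black rubber pad, in order of size: the smallest on the pad nearest the hotplate and so on up to the largest at the far end, away from the heat. Set them down without dropping or tipping any, and leave the stoppered glass flask standing where it is.

Things in the scene. Friction and masses are not known exactly. Their poses are not given: they have to be found in the camera images.
- bottle_s: Smallest of four closed amber (dark brown) glass bottles with a white screw cap and blank label: 44 mm in diameter, 88 mm tall with its cap (28 mm in diameter, 20 mm high); under the cap some 8 mm of narrower neck, then the shoulder. About 120 g (hidden, 0.75 to 1.3 times). Stands loose on the bench (z = 0). Origin: centre of its underside, z up its axis.
- bottle_m: Second smallest of four closed amber (dark brown) glass bottles with a white screw cap and blank label: 54 mm in diameter, 110 mm tall with its cap (32 mm in diameter, 22 mm high); under the cap some 8 mm of narrower neck, then the shoulder. About 200 g (hidden, 0.75 to 1.3 times). Stands loose on the bench (z = 0). Origin: centre of its underside, z up its axis.
- bottle_l: Second largest of four closed amber (dark brown) glass bottles with a white screw cap and blank label: 64 mm in diameter, 132 mm tall with its cap (36 mm in diameter, 24 mm high); under the cap some 8 mm of narrower neck, then the shoulder. About 300 g (hidden, 0.75 to 1.3 times). Stands loose on the bench (z = 0). Origin: centre of its underside, z up its axis.
- bottle_xl: Largest of four closed amber (dark brown) glass bottles with a white screw cap and blank label: 74 mm in diameter, 156 mm tall with its cap (40 mm in diameter, 26 mm high); under the cap some 8 mm of narrower neck, then the shoulder. About 440 g (hidden, 0.75 to 1.3 times). Stands loose on the bench (z = 0). Origin: centre of its underside, z up its axis.
- pad_1: Leftmost (greatest y, as seen from the robot) of a row of four fixed black rubber pads on the white bottle stand: 80 mm in diameter, top 33 mm above the bench. Origin: centre of its underside (30 mm up); y along the row towards pad_1's end, x across it, away from the robot. The stand's deck is 400 x 125 mm, 30 mm high; a thin rod along its far edge, 64 mm beyond the pads' centres, tops out at 57 mm.
- pad_2: Second from the left of a row of four fixed black rubber pads on the white bottle stand: 80 mm in diameter, top 33 mm above the bench. Origin: centre of its underside (30 mm up); y along the row towards pad_1's end, x across it, away from the robot. Pads are 96 mm apart.
- pad_3: Third from the left of a row of four fixed black rubber pads on the white bottle stand: 80 mm in diameter, top 33 mm above the bench. Origin: centre of its underside (30 mm up); y along the row towards pad_1's end, x across it, away from the robot. Pads are 96 mm apart.
- pad_4: Rightmost (least y) of a row of four fixed black rubber pads on the white bottle stand: 80 mm in diameter, top 33 mm above the bench. Origin: centre of its underside (30 mm up); y along the row towards pad_1's end, x across it, away from the robot. Pads are 96 mm apart.
- hotplate: Fixed hotplate stirrer: blue box 260 mm deep (x), 165 wide (y), 70 high, two grey knobs in front and a square white ceramic plate on top (160 mm, top at 92 mm). Stands left (y > 0) or right (y < 0) of the bottle stand; a grey balance stands on the other side. Origin: centre of its underside.
- flask: Empty clear glass conical flask with a red-brown rubber stopper, standing loose in the same area as the bottles: base 64 mm in diameter, 117 mm tall with the stopper (27 mm in diameter). To be left alone. Origin: centre of its underside.

How it is judged:
At the end, for the whole second after the job is handed in: Each bottle stands upright (within 4.5 degrees) and at rest on its pad, its axis within 12 mm of the pad's centre: smallest to largest from pad_1 to pad_4 if the hotplate is on the left (y > 0), from pad_4 to pad_1 if it is on the right. The flask is within 20 mm of where it stood, and upright (((world y of hotplate above 0 m and horizontal distance between bottle_s and pad_1 below 0.012 m and horizontal distance between bottle_m and pad_2 below 0.012 m and horizontal distance between bottle_l and pad_3 below 0.012 m and horizontal distance between bottle_xl and pad_4 below 0.012 m) or (world y of hotplate below 0 m and horizontal distance between bottle_xl and pad_1 below 0.012 m and horizontal distance between bottle_l and pad_2 below 0.012 m and horizontal distance between bottle_m and pad_3 below 0.012 m and horizontal distance between bottle_s and pad_4 below 0.012 m)) and height (world z) of bottle_s between 0.029 and 0.038 m and angle between each of bottle_s, bottle_m, bottle_l, bottle_xl's own z axis and vertical below 0.08 rad and linear speed of each of bottle_s, bottle_m, bottle_l, bottle_xl below 0.02 m/s and height (world z) of bottle_m between 0.029 and 0.038 m and height (world z) of bottle_l between 0.029 and 0.038 m and height (world z) of bottle_xl between 0.029 and 0.038 m and distance of flask from where it was at the start of the episode below 0.02 m and angle between flask's own z axis and vertical below 0.1 rad); the robot touches nothing.
It fails at once if a bottle is tipped (leans more than 35 degrees) (angle between any of bottle_s, bottle_m, bottle_l, bottle_xl's own z axis and vertical above 0.61 rad).
It fails at once if a bottle is dropped (falls more than about 2 cm: faster than 0.65 m/s with no finger on it) ((linear speed of bottle_s above 0.65 m/s and contact force between the fingers and bottle_s below 0.01 N) or (linear speed of bottle_m above 0.65 m/s and contact force between the fingers and bottle_m below 0.01 N) or (linear speed of bottle_l above 0.65 m/s and contact force between the fingers and bottle_l below 0.01 N) or (linear speed of bottle_xl above 0.65 m/s and contact force between the fingers and bottle_xl below 0.01 N)).
It fails at once if the flask is shoved more than 20 mm from where it stood, or tipped (distance of flask from where it was at the start of the episode above 0.02 m or angle between flask's own z axis and vertical above 0.3 rad).
It also fails if it takes over 106 s, if anything falls off the work surface, if the arm or the gripper's body presses on something with over 40 N, if the wrist force passes 120 N, or if a joint passes its speed limit or range.

## Working session

There is one attempt and no reset: what is moved stays moved. The work goes in short steps, Python scripts to look and compute and a tool call to move; the robot and the scene stay as the last step left them, time stands still between calls to the robot, and variables do not carry over. Pictures are saved under pics/ and viewed, and the job is handed in when it is done.

Besides the shell and the picture viewer there is one more tool, called after ">>>" as name(argument=value, ...) on one line, values as JSON. carry_out: Moves the arm, as the interface text tells. Its arguments: {"type":"object","properties":{"commands":{"type":"array"},"grip_force":{"type":"number"}},"required":["commands"]}

```bash
mkdir -p pics; ls
python3 - <<'E'
from station import env, optics
import cv2
for n in("top","side"):
    f=optics.grab_frame(n)
    cv2.imwrite(f"pics/{n}0.png",cv2.resize(f["pixels"][:,:,::-1],(800,600),interpolation=cv2.INTER_CUBIC))
    print(n,f["camera_matrix"].tolist(),f["R"].tolist(),f["t"].tolist())
print(env.get_state())
E
```

```text
pics
top [[483.19710775864104, 0.0, 262.744155601709], [0.0, 483.19710775864104, 187.08334130411342], [0.0, 0.0, 1.0]] [[0.01987318431541133, -0.9996215857360443, -0.019019513025360837], [-0.9920311184241372, -0.017347878461009422, -0.12479307348990977], [0.12441590181050677, 0.02134798452918282, -0.9920004772847746]] [0.02422626975846019, 0.5410588047376045, 1.4170217395993625]
side [[383.18124523320773, 0.0, 250.25032870318887], [0.0, 383.18124523320773, 190.32146771237177], [0.0, 0.0, 1.0]] [[-0.9896875841657214, -0.142259350559977, 0.016755981811635776], [-0.09673216508741837, 0.5774753276982451, -0.8106572235768364], [0.10564740406521461, -0.8039182315870553, -0.5852812169685809]] [0.5542113726620693, 0.10395005044600408, 1.3845280329708947]
{'t': 0.1, 'joint_pos': array([-1.31842039e+00,  1.31085204e-01,  1.48917736e+00,  8.24364265e-06,
        1.52301698e+00, -8.53766481e-02]), 'joint_vel': array([ 0.00064488, -0.001487  , -0.00151981, -0.00017288, -0.00053924,
        0.00055456]), 'tau': array([ 9.36007673e-04, -5.70951033e+01, -5.01941764e+01, -3.80351639e-04,
        8.16870685e-03,  3.22197469e-07]), 'tcp_pos': array([ 0.19873172, -0.5655997 ,  0.23034577]), 'ee_rot': array([-8.40846130e-04,  9.85773939e-01,  1.68074477e-01, -6.62426398e-05]), 'ft_force': array([-0.69552673,  0.27199923, -0.3493632 ]), 'wrist_torque': array([ 0.0152892 , -0.00751658,  0.0147746 ]), 'width': 1.00369512992937}
```

View pics/top0.png

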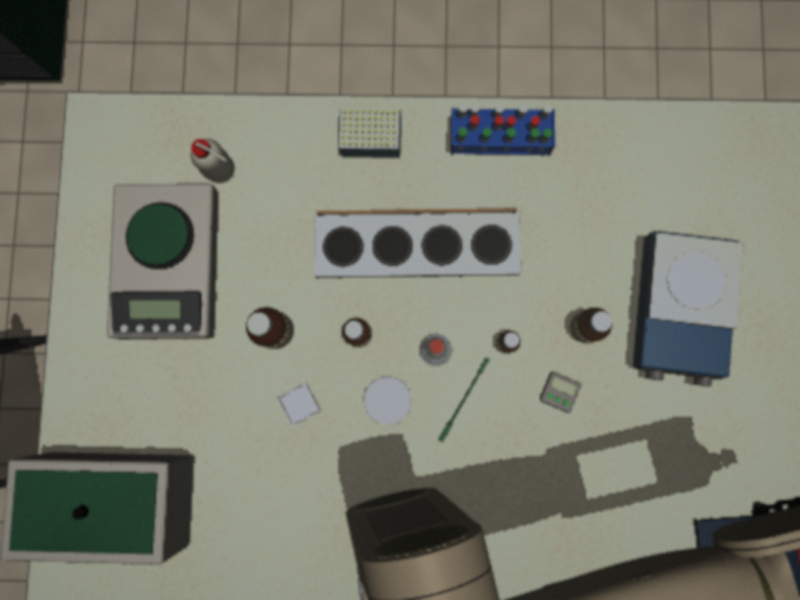

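View pics/side0.png

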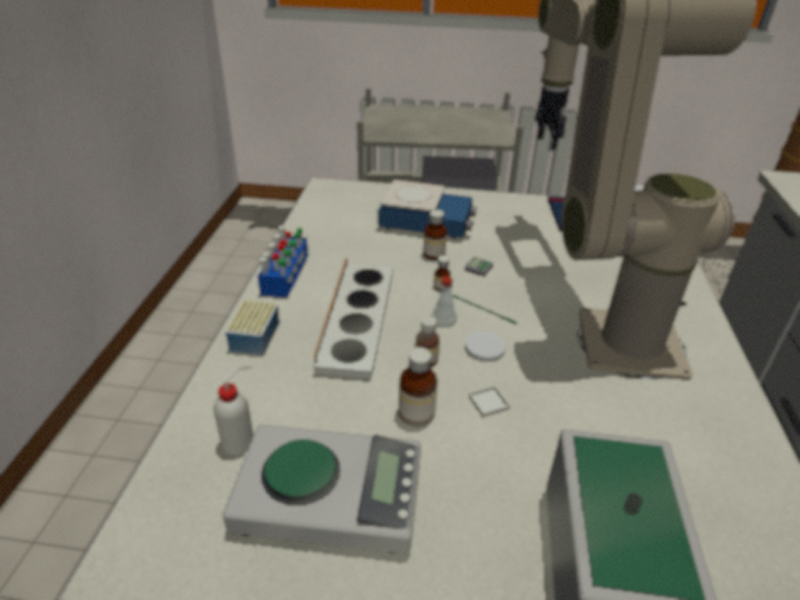

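The hotplate is on the right (y<0), at top-image (690,300). In the top view (800x600) the bottles are XL (265,325), M (355,330), S (508,341) and L (594,323). The flask is at (436,348) and the pads are at x = 343, 393, 442 and 491, y≈245. So XL goes to pad_1, L to pad_2, M to pad_3 and S to pad_4. Next I'll enlarge for precise positions.

Run:
```python
from station import env, optics
import cv2, numpy as np
f=optics.grab_frame("top")["pixels"][:,:,::-1]
cv2.imwrite("pics/t_raw.png",f)
def crop(name,x0,x1,y0,y1,s):
    c=cv2.convertScaleAbs(f[y0:y1,x0:x1],alpha=1.3)
    c=cv2.resize(c,None,fx=s,fy=s,interpolation=cv2.INTER_CUBIC)
    for x in range((x0+9)//10*10,x1,10):
        cv2.line(c,(int((x-x0+.5)*s),0),(int((x-x0+.5)*s),6),(0,0,255),1); cv2.putText(c,str(x),(int((x-x0+.5)*s)-10,18),0,.4,(0,0,255))
    for y in range((y0+9)//10*10,y1,10):
        cv2.line(c,(0,int((y-y0+.5)*s)),(6,int((y-y0+.5)*s)),(0,0,255),1); cv2.putText(c,str(y),(8,int((y-y0+.5)*s)+4),0,.4,(0,0,255))
    cv2.imwrite(name,c)
crop("pics/c1.png",150,245,190,235,8)
crop("pics/c2.png",255,400,190,235,5.5)
crop("pics/c3.png",195,340,125,185,5.5)
```

```text
(no output)
```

View pics/c1.png

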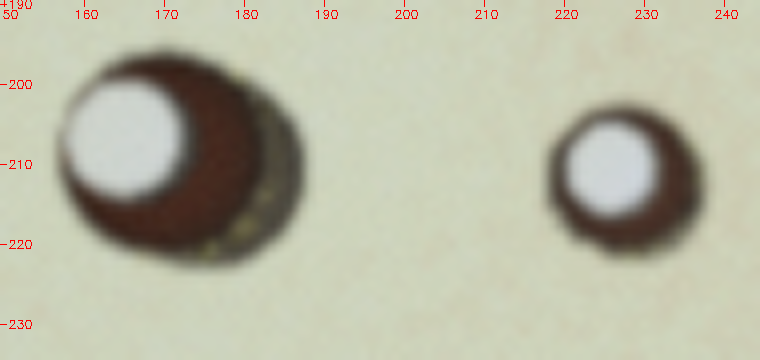

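View pics/c2.png

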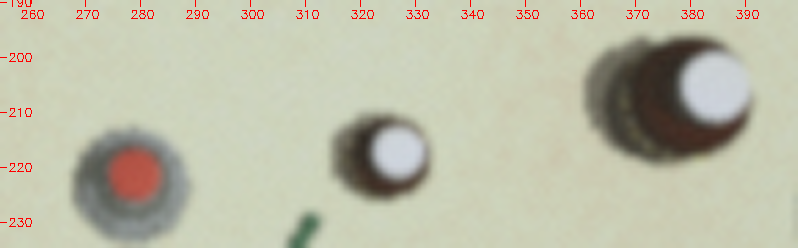

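View pics/c3.png

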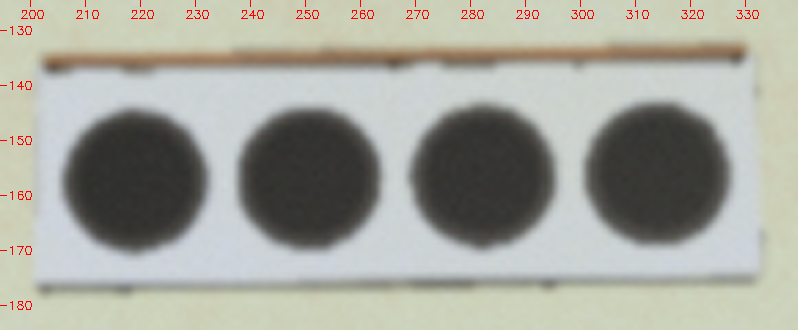

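```bash
cat > h.py <<'E'
import numpy as np, cv2
from scipy.spatial.transform import Rotation as Rn
from station import env, optics
def p2w(f,uv,z):
    K,R,t=f["camera_matrix"],f["R"],f["t"]
    K,R,t=map(np.array,(K,R,t))
    d=R.T@np.linalg.solve(K,[uv[0],uv[1],1.]); c=-R.T@t
    return c+d*(z-c[2])/d[2]
def w2p(f,X):
    K,R,t=map(np.array,(f["camera_matrix"],f["R"],f["t"]))
    p=K@(R@np.array(X)+t); return p[:2]/p[2]
def blob(mask,x0,x1,y0,y1):
    n,l,s,c=cv2.connectedComponentsWithStats(mask[y0:y1,x0:x1].astype(np.uint8))
    i=1+np.argmax(s[1:,4]); return c[i]+[x0,y0], s[i].tolist()
def tool(tgt,yaw=0.):
    "shift in tool axes mm and turn about tool axes deg to reach tgt, tool y along world x (yaw), pointing down"
    s=env.get_state(); q=s["ee_rot"]; r=Rn.from_quat([q[1],q[2],q[3],q[0]])
    c,sn=np.cos(yaw),np.sin(yaw)
    G=Rn.from_matrix(np.array([[-sn,c,0],[c,sn,0],[0,0,-1]]))  # columns: x=(−sn,c,0), y=(c,sn,0)
    return np.round(r.inv().apply(np.array(tgt)-s["tcp_pos"])*1000,1), np.round(np.degrees((r.inv()*G).as_rotvec()),1)
E
python3 - <<'E'
from h import *
f=optics.grab_frame("top"); im=f["pixels"].astype(int); 
br=im.min(2)>175*0+150
for n,uv,h,b in [("XL",(165.2,206.7),.156,(155,178,195,218)),("M",(226,210.6),.110,(218,234,203,220)),("S",(327,217.5),.088,(320,333,211,224)),("L",(385,205.5),.132,(375,393,197,214))]:
    blue=(im[:,:,2]>130)&(im[:,:,2]-im[:,:,0]>-2)
    try:c,s=blob(blue,*b)
    except Exception as e:c,s=None,e
    print(n,p2w(f,uv,h).round(4), c, s, None if c is None else p2w(f,c,h).round(4))
dk=im.max(2)<90
for i,(x0,x1) in enumerate([(204,234),(236,266),(267,298),(299,330)]):
    c,s=blob(dk,x0,x1,140,174); print("pad",i+1,c,s,p2w(f,c,.033).round(4))
print("flask",p2w(f,(279,221.5),.117).round(4),p2w(f,(278.5,223.5),.0).round(4))
g=optics.grab_frame("side")
cv2.imwrite("pics/s1.png",cv2.resize(g["pixels"][110:280,150:350,::-1],(800,680),interpolation=cv2.INTER_CUBIC)[:600])
print(tool([.6,.2,.25]))
E
```

```text
XL [0.4663 0.2985 0.156 ] [166.07070707 207.19191919] [5, 7, 12, 12, 99] [0.465 0.296 0.156]
M [0.4621 0.1354 0.11  ] [225.87179487 210.61538462] [3, 3, 10, 10, 78] [0.462  0.1358 0.11  ]
S [ 0.4493 -0.1524  0.088 ] [327.1754386  217.24561404] [3, 3, 9, 8, 57] [ 0.45   -0.1529  0.088 ]
L [ 0.4827 -0.3077  0.132 ] [384.75675676 205.31531532] [4, 3, 12, 12, 111] [ 0.4832 -0.3071  0.132 ]
pad 1 [219.17346939 157.4244898 ] [3, 5, 25, 26, 490] [0.629  0.1684 0.033 ]
pad 2 [250.88282828 157.        ] [3, 5, 25, 25, 495] [0.6319 0.0721 0.033 ]
pad 3 [282.38663968 156.61538462] [3, 5, 26, 25, 494] [ 0.6346 -0.0233  0.033 ]
pad 4 [314.064 156.156] [3, 4, 25, 25, 500] [ 0.6376 -0.119   0.033 ]
flask [ 0.4337 -0.015   0.117 ] [ 0.4339 -0.0151  0.    ]
(array([ 632.3, -589.6,  -18.6]), array([ -0. ,  -0. , -70.6]))
```

View pics/s1.png

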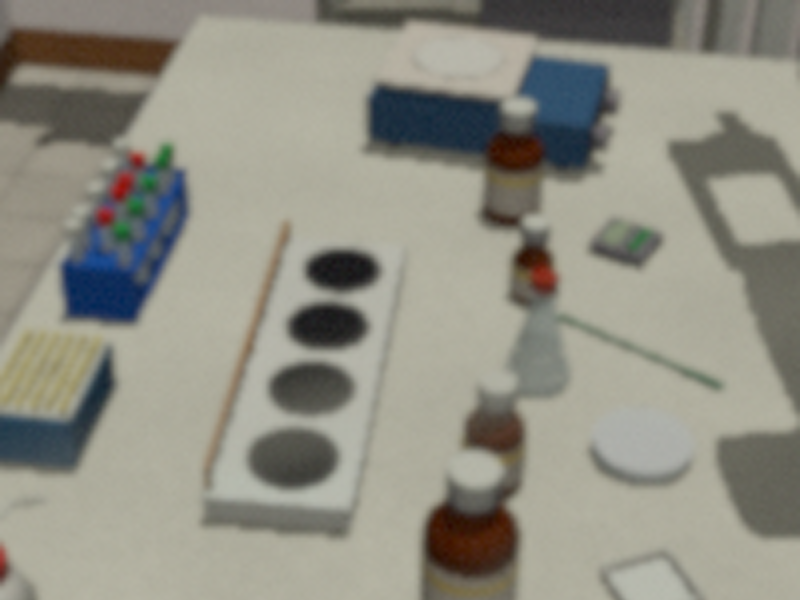

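```bash
cat >> h.py <<'E'
def plan(tgt,yaw=0.,step=35,rot=7):
    s=env.get_state(); q=s["ee_rot"]; r=Rn.from_quat([q[1],q[2],q[3],q[0]]); p=s["tcp_pos"].copy()
    c,sn=np.cos(yaw),np.sin(yaw)
    G=Rn.from_matrix(np.array([[-sn,c,0],[c,sn,0],[0,0,-1]]))
    rv=(r.inv()*G).as_rotvec(); 
    n=int(max(np.ceil(np.linalg.norm(np.array(tgt)-p)*1000/step),np.ceil(np.degrees(np.linalg.norm(rv))/rot),1))
    d=(np.array(tgt)-p)*1000/n
    print(n,"rows; pos",p.round(4),"t",round(s["t"],2),"w",round(s["width"],3),"F",s["ft_force"].round(1))
    for i in range(n):
        print([*(r.inv().apply(d).round(1).tolist()),*(np.degrees(rv/n).round(2).tolist())]); r=r*Rn.from_rotvec(rv/n)
E
python3 - <<'E'
from h import *
plan([.483,-.3075,.215])
g=optics.grab_frame("side")
for uv,z in [((476,462),.156),((499,381),.110),((536,226),.088),((519,104),.132)]:
    print(p2w(g,(uv[0]/4+150-.4,uv[1]/4+110-.4),z).round(4))
for uv in [(294,457),(312,388),(329,326),(343,269)]: print(p2w(g,(uv[0]/4+149.6,uv[1]/4+109.6),.033).round(4))
E
```

```text
11 rows; pos [ 0.1988 -0.5658  0.2308] t 0.25 w 0.997 F [ 0.4 -0.5  0.6]
[32.2, -13.6, 1.5, -0.0, -0.0, -6.42]
[33.5, -9.9, 1.4, -0.0, -0.0, -6.42]
[34.4, -6.1, 1.4, -0.0, -0.0, -6.42]
[34.8, -2.2, 1.4, -0.0, -0.0, -6.42]
[34.9, 1.7, 1.4, -0.0, -0.0, -6.42]
[34.5, 5.6, 1.4, -0.0, -0.0, -6.42]
[33.6, 9.4, 1.4, -0.0, -0.0, -6.42]
[32.4, 13.1, 1.4, -0.0, -0.0, -6.42]
[30.7, 16.6, 1.4, -0.0, -0.0, -6.42]
[28.6, 20.0, 1.4, -0.0, -0.0, -6.42]
[26.2, 23.0, 1.4, -0.0, -0.0, -6.42]
[0.4671 0.2914 0.156 ]
[0.4624 0.1346 0.11  ]
[ 0.4506 -0.1449  0.088 ]
[ 0.4836 -0.3116  0.132 ]
[0.6292 0.1682 0.033 ]
[0.632  0.0732 0.033 ]
[ 0.6341 -0.0224  0.033 ]
[ 0.6379 -0.1199  0.033 ]
```

>>> carry_out(commands=[[[0.75,32.2,-13.6,1.4,0,0,-6.4],[0.75,33.5,-9.9,1.4,0,0,-6.4],[0.75,34.4,-6.1,1.4,0,0,-6.4],[0.75,34.8,-2.2,1.4,0,0,-6.4],[0.75,34.9,1.7,1.4,0,0,-6.4]]], grip_force=60)

```text
t: 0.72
tcp_pos: [0.326, -0.4491, 0.2229]
ee_rot: [0.0, 0.899, 0.437, -0.001]
ft_force: [0.6, -0.1, -0.3]
width: 0.753
```

>>> carry_out(commands=[[[0.75,34.5,5.6,1.4,0,0,-6.4],[0.75,33.6,9.4,1.4,0,0,-6.4],[0.75,32.4,13.1,1.4,0,0,-6.4],[0.75,30.7,16.6,1.4,0,0,-6.4],[0.75,28.6,20.0,1.4,0,0,-6.4]]])

```text
t: 1.13
tcp_pos: [0.4582, -0.3228, 0.2155]
ee_rot: [0.0, 0.735, 0.678, -0.001]
ft_force: [0.2, -0.8, 0.2]
width: 0.747
```

```bash
python3 -c "
from h import *
plan([.483,-.3075,.215])"
```

```text
1 rows; pos [ 0.4582 -0.3228  0.2155] t 1.13 w 0.747 F [ 0.2 -0.8  0.2]
[17.2, 23.5, 0.5, -0.06, 0.14, -4.58]
```

>>> carry_out(commands=[[[0.75,17.2,23.5,0,0,0,-4.6],[0.75,0,0,0,0,0,0]]])

```text
t: 1.3
tcp_pos: [0.4877, -0.3014, 0.2152]
ee_rot: [0.0, 0.701, 0.713, 0.0]
ft_force: [0.0, 0.4, 0.3]
width: 0.747
```

```bash
python3 -c "
from h import *
plan([.483,-.3075,.215])
f=optics.grab_frame('side')
cv2.imwrite('pics/s2.png',cv2.resize(f['pixels'][80:200,220:360,::-1],(700,600),interpolation=cv2.INTER_CUBIC))
"
```

```text
1 rows; pos [ 0.4877 -0.3014  0.2152] t 1.3 w 0.747 F [0.  0.4 0.3]
[-6.1, -4.8, 0.2, 0.02, 0.02, 0.98]
```

View pics/s2.png

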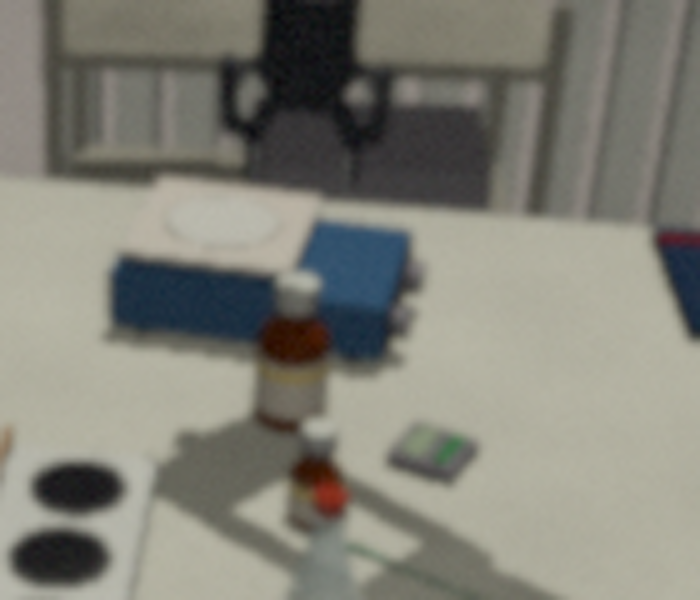

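>>> carry_out(commands=[[[0.75,-6.5,-4.8,10,0,0,1],[0.75,0,0,30,0,0,0],[0.75,0,0,30,0,0,0],[0.75,0,0,20,0,0,0],[0.75,0,0,10,0,0,0]]])

```text
t: 1.77
tcp_pos: [0.4795, -0.316, 0.1142]
ee_rot: [0.005, 0.713, 0.701, -0.001]
ft_force: [0.0, -0.1, -0.0]
width: 0.751
```

```bash
python3 -c "
from h import *
plan([.483,-.3085,.098])
f=optics.grab_frame('side')
cv2.imwrite('pics/s3.png',cv2.resize(f['pixels'][80:200,220:360,::-1],(700,600),interpolation=cv2.INTER_CUBIC))
"
```

```text
1 rows; pos [ 0.4795 -0.316   0.1142] t 1.77 w 0.751 F [ 0.  -0.1 -0. ]
[7.6, 3.3, 16.1, 0.25, 0.48, -0.95]
```

View pics/s3.png

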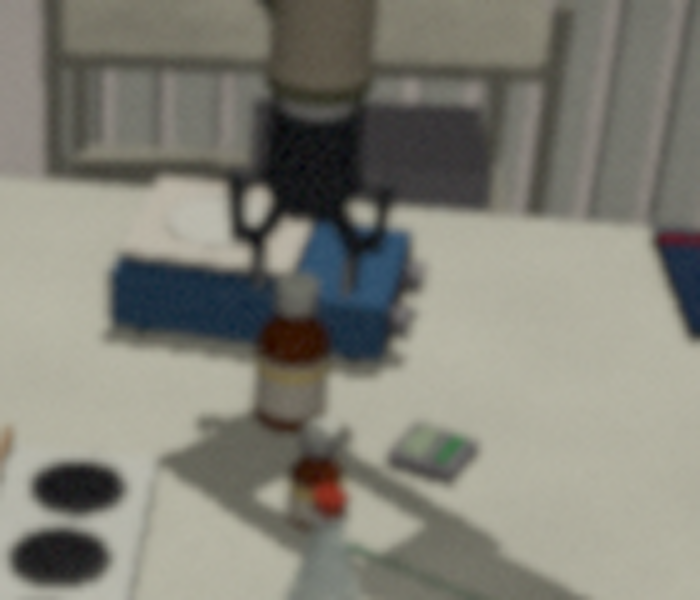

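>>> carry_out(commands=[[[0.75,4,1.7,5,0.2,0.4,-0.5],[0.75,0,0,0,0,0,0],[0.75,0,0,5,0,0,0],[0.75,0,0,0,0,0,0],[0.75,0,0,0,0,0,0]]])

```text
t: 2.23
tcp_pos: [0.4791, -0.3145, 0.1037]
ee_rot: [-0.0, 0.712, 0.702, -0.0]
ft_force: [0.6, -0.0, 0.5]
width: 0.747
```

```bash
python3 -c "
from h import *
plan([.483,-.3085,.098])
print(env.get_state()['joint_vel'])"
```

```text
1 rows; pos [ 0.4791 -0.3145  0.1037] t 2.23 w 0.747 F [ 0.6 -0.   0.5]
[6.0, 3.8, 5.7, -0.04, 0.03, -0.78]
[-0.00082945 -0.00195705 -0.00236707  0.00017373 -0.00294255  0.00026376]
```

>>> carry_out(commands=[[[0.75,6,3.8,5.5,0,0,-0.8],[0.75,0,0,0,0,0,0],[0.75,0,0,0,0,0,0]]])

```text
t: 2.48
tcp_pos: [0.4849, -0.3089, 0.1002]
ee_rot: [0.002, 0.706, 0.708, -0.0]
ft_force: [-0.3, 0.4, -0.2]
width: 0.751
```

```bash
python3 -c "
from h import *
plan([.483,-.3085,.098])
print(env.get_state()['joint_vel'].round(3))
f=optics.grab_frame('side')
cv2.imwrite('pics/s4.png',cv2.resize(f['pixels'][110:180,240:330,::-1],(720,560),interpolation=cv2.INTER_CUBIC))"
```

```text
1 rows; pos [ 0.4849 -0.3089  0.1002] t 2.48 w 0.751 F [-0.3  0.4 -0.2]
[0.4, -1.9, 2.2, 0.15, 0.18, 0.11]
[ 0.018  0.002  0.006  0.009 -0.007 -0.002]
```

View pics/s4.png

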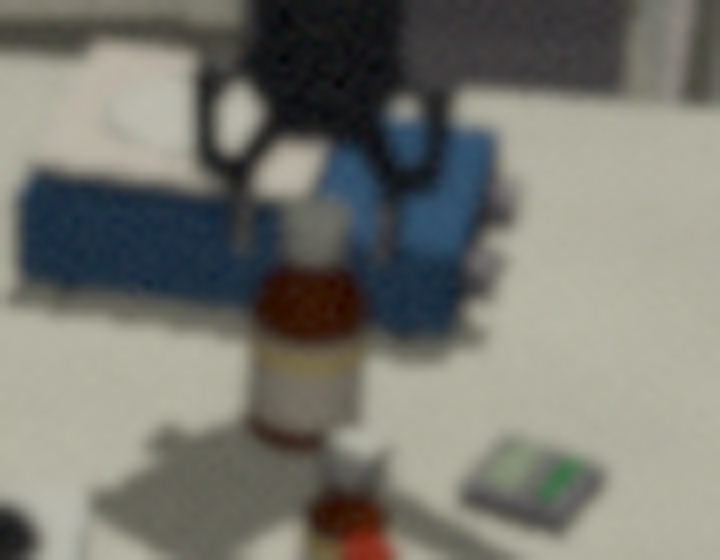

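>>> carry_out(commands=[[[0.5,0,-1.5,2,0,0,0],[0.45,0,0,0,0,0,0],[0.4,0,0,0,0,0,0],[0.3,0,0,0,0,0,0],[0.2,0,0,0,0,0,0]]], grip_force=60)

```text
t: 2.95
tcp_pos: [0.4837, -0.3086, 0.0986]
ee_rot: [0.002, 0.706, 0.708, -0.0]
ft_force: [-0.2, -0.6, -0.4]
width: 0.405
```

>>> carry_out(commands=[[[0.1,0,0,0,0,0,0],[0.1,0,0,0,0,0,0],[0.1,0,0,0,0,0,0]]])

```text
t: 3.2
tcp_pos: [0.4837, -0.3087, 0.0987]
ee_rot: [0.002, 0.706, 0.708, 0.0]
ft_force: [0.6, 1.0, 1.1]
width: 0.407
```

```bash
python3 -c "
from h import *
plan([.483,-.3085,.18])
f=optics.grab_frame('side')
cv2.imwrite('pics/s5.png',cv2.resize(f['pixels'][110:180,240:330,::-1],(720,560),interpolation=cv2.INTER_CUBIC))"
```

```text
3 rows; pos [ 0.4837 -0.3087  0.0987] t 3.2 w 0.407 F [0.6 1.  1.1]
[-0.0, -0.1, -27.1, 0.07, 0.07, 0.05]
[0.0, -0.2, -27.1, 0.07, 0.07, 0.05]
[0.0, -0.2, -27.1, 0.07, 0.07, 0.05]
```

View pics/s5.png

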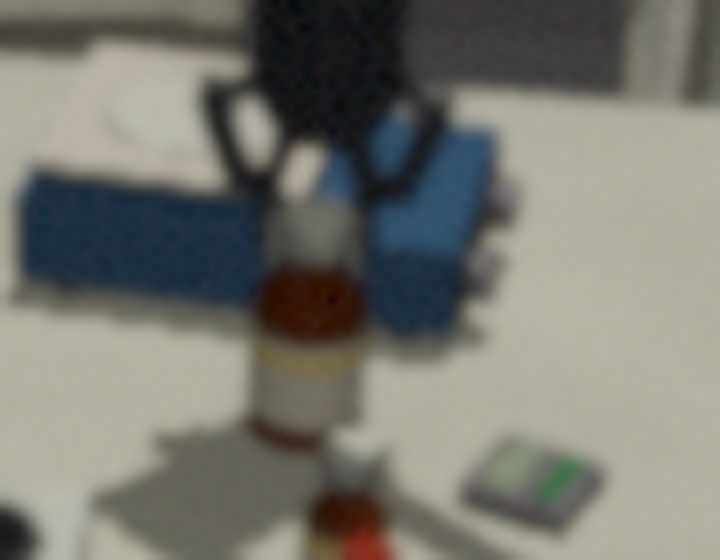

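>>> carry_out(commands=[[[0.1,0,0,-5,0,0,0],[0.1,0,0,-15,0,0,0],[0.1,0,0,-25,0,0,0],[0.1,0,0,-25,0,0,0],[0.1,0,0,-10,0,0,0]]])

```text
t: 3.67
tcp_pos: [0.4791, -0.3055, 0.1748]
ee_rot: [-0.005, 0.706, 0.708, -0.001]
ft_force: [1.2, -0.6, -2.4]
width: 0.406
```

```bash
python3 -c "
from h import *
plan([.632,.072,.19],step=25)
f=optics.grab_frame('side')
cv2.imwrite('pics/s6.png',cv2.resize(f['pixels'][80:180,230:330,::-1],(600,600),interpolation=cv2.INTER_CUBIC))"
```

```text
17 rows; pos [ 0.4791 -0.3055  0.1748] t 3.67 w 0.406 F [ 1.2 -0.6 -2.4]
[22.2, 9.0, -0.9, -0.03, -0.02, 0.01]
[22.2, 9.0, -0.9, -0.03, -0.02, 0.01]
[22.2, 9.0, -0.9, -0.03, -0.02, 0.01]
[22.2, 9.0, -0.9, -0.03, -0.02, 0.01]
[22.2, 9.0, -0.9, -0.03, -0.02, 0.01]
[22.2, 9.0, -0.9, -0.03, -0.02, 0.01]
[22.2, 9.0, -0.9, -0.03, -0.02, 0.01]
[22.2, 9.0, -0.9, -0.03, -0.02, 0.01]
[22.2, 9.0, -0.9, -0.03, -0.02, 0.01]
[22.2, 9.0, -0.9, -0.03, -0.02, 0.01]
[22.2, 9.0, -0.9, -0.03, -0.02, 0.01]
[22.2, 9.0, -0.9, -0.03, -0.02, 0.01]
[22.2, 9.0, -0.9, -0.03, -0.02, 0.01]
[22.2, 9.0, -0.9, -0.03, -0.02, 0.01]
[22.2, 9.0, -0.9, -0.03, -0.02, 0.01]
[22.2, 9.0, -0.9, -0.03, -0.02, 0.01]
[22.2, 9.0, -0.9, -0.03, -0.02, 0.01]
```

View pics/s6.png

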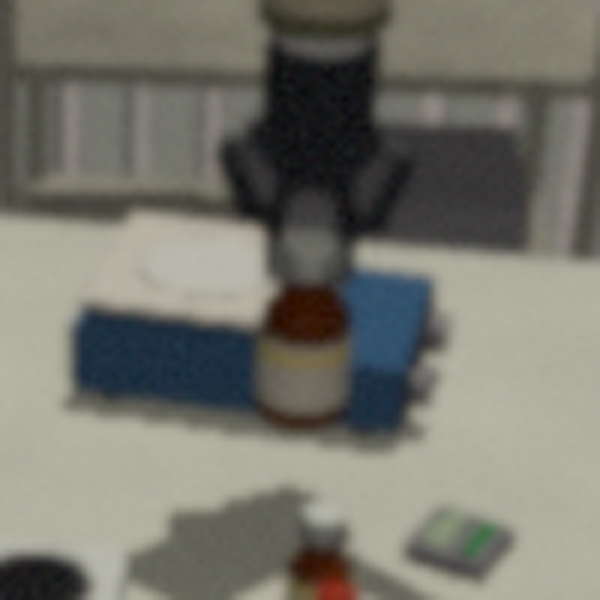

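Bottle L is lifted and hanging straight. Now I'll carry it to pad_2.

>>> carry_out(commands=[[[0.1,8,3,-5,0,0,0],[0.1,18,7,-3,0,0,0],[0.1,25,10,0,0,0,0],[0.1,25,10,0,0,0,0],[0.1,25,10,0,0,0,0]]])

```text
t: 4.13
tcp_pos: [0.5181, -0.2043, 0.1806]
ee_rot: [-0.005, 0.709, 0.705, -0.002]
ft_force: [0.6, -0.2, -3.5]
width: 0.405
```

>>> carry_out(commands=[[[0.1,25,10,0,0,0,0],[0.1,25,10,0,0,0,0],[0.1,25,10,0,0,0,0],[0.1,25,10,0,0,0,0],[0.1,25,10,0,0,0,0]]])

```text
t: 4.55
tcp_pos: [0.5671, -0.0693, 0.1729]
ee_rot: [-0.01, 0.71, 0.705, -0.004]
ft_force: [1.6, 0.0, -2.3]
width: 0.4
```

```bash
python3 -c "
from h import *
plan([.632,.072,.19],step=25)"
```

```text
7 rows; pos [ 0.5671 -0.0693  0.1729] t 4.55 w 0.4 F [ 1.6  0.  -2.3]
[20.3, 9.1, -2.5, -0.16, -0.07, -0.06]
[20.3, 9.1, -2.5, -0.16, -0.07, -0.06]
[20.2, 9.1, -2.5, -0.16, -0.07, -0.06]
[20.2, 9.2, -2.5, -0.16, -0.07, -0.06]
[20.2, 9.2, -2.4, -0.16, -0.07, -0.06]
[20.2, 9.2, -2.4, -0.16, -0.07, -0.06]
[20.2, 9.2, -2.4, -0.16, -0.07, -0.06]
```

>>> carry_out(commands=[[[0.1,25,11,-2.5,-0.2,-0.1,0],[0.1,25,11,-2.5,-0.2,-0.1,0],[0.1,25,11,-2.5,-0.2,-0.1,-0.2],[0.1,24,11,-2.5,-0.2,-0.1,-0.2],[0.1,18,8,-2.5,-0.2,0,0]]])

```text
t: 4.97
tcp_pos: [0.6166, 0.0592, 0.1759]
ee_rot: [-0.006, 0.706, 0.708, -0.004]
ft_force: [1.0, -0.1, -1.9]
width: 0.405
```

>>> carry_out(commands=[[[0.1,8,4,0,0,0,0],[0.1,0,0,0,0,0,0],[0.1,0,0,0,0,0,0]]])

```text
t: 5.22
tcp_pos: [0.6194, 0.0732, 0.1719]
ee_rot: [-0.009, 0.704, 0.71, -0.006]
ft_force: [0.4, -0.7, -2.8]
width: 0.401
```

```bash
python3 -c "
from h import *
plan([.632,.072,.165],step=99)
f=optics.grab_frame('side')
cv2.imwrite('pics/s7.png',cv2.resize(f['pixels'][130:250,190:290,::-1],(500,600),interpolation=cv2.INTER_CUBIC))"
```

```text
1 rows; pos [0.6194 0.0732 0.1719] t 5.22 w 0.401 F [ 0.4 -0.7 -2.8]
[-1.3, 12.8, 6.7, -1.14, -0.25, 0.45]
```

View pics/s7.png

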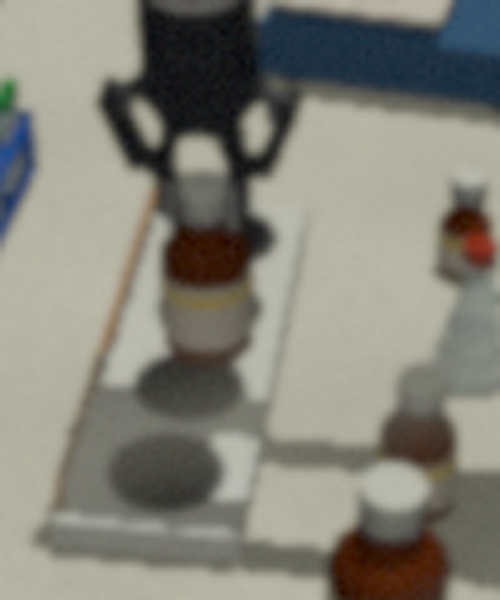

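>>> carry_out(commands=[[[0.1,-0.6,6.5,3,-0.6,-0.2,0.2],[0.1,-0.6,6.5,3,-0.5,0,0.2],[0.1,0,0,4,0,0,0],[0.1,0,0,0,0,0,0],[0.1,0,0,0,0,0,0]]])

```text
t: 5.68
tcp_pos: [0.6321, 0.0663, 0.1591]
ee_rot: [-0.0, 0.709, 0.705, -0.001]
ft_force: [0.1, -0.5, -2.0]
width: 0.406
```

```bash
python3 -c "
from h import *
plan([.632,.072,.132],step=99)"
```

```text
1 rows; pos [0.6321 0.0663 0.1591] t 5.68 w 0.406 F [ 0.1 -0.5 -2. ]
[5.7, -0.1, 27.1, -0.07, 0.05, -0.35]
```

>>> carry_out(commands=[[[0.1,3,0,6,0,0,-0.3],[0.1,2.5,0,6,0,0,0],[0.1,0,0,5,0,0,0],[0.1,0,0,0,0,0,0],[0.1,0,0,0,0,0,0]]])

```text
t: 6.1
tcp_pos: [0.6317, 0.0714, 0.14]
ee_rot: [-0.0, 0.708, 0.706, -0.001]
ft_force: [0.2, 0.0, -3.2]
width: 0.407
```

```bash
python3 -c "
from h import *
plan([.632,.072,.132],step=99)
f=optics.grab_frame('side')
cv2.imwrite('pics/s8.png',cv2.resize(f['pixels'][130:250,190:290,::-1],(500,600),interpolation=cv2.INTER_CUBIC))"
```

```text
1 rows; pos [0.6317 0.0714 0.14  ] t 6.1 w 0.407 F [ 0.2  0.  -3.2]
[0.6, 0.3, 8.0, -0.11, 0.05, -0.1]
```

View pics/s8.png

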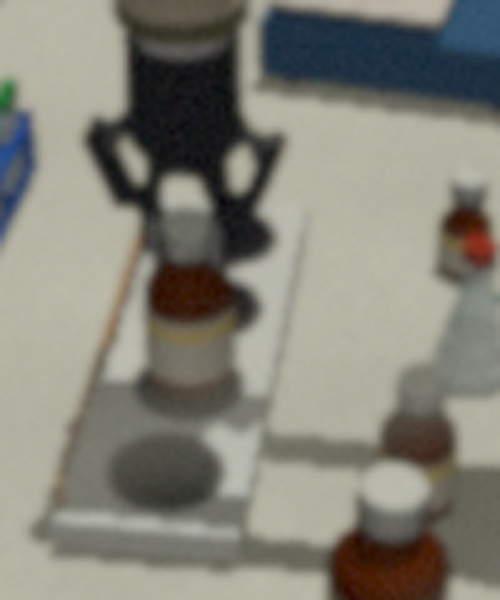

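Bottle L is upright and centred over pad_2, about 8 mm above it. Lowering gently.

>>> carry_out(commands=[[[0.1,0.5,0.3,3,0,0,0],[0.1,0,0,2.5,0,0,0],[0.1,0,0,1.5,0,0,0],[0.1,0,0,0,0,0,0],[0.1,0,0,0,0,0,0]]])

```text
t: 6.57
tcp_pos: [0.6322, 0.0722, 0.1327]
ee_rot: [-0.0, 0.708, 0.707, -0.001]
ft_force: [-0.0, 0.0, -3.4]
width: 0.408
```

>>> carry_out(commands=[[[0.1,0,0,0.5,0,0,0],[0.1,0,0,0,0,0,0]]])

```text
t: 6.73
tcp_pos: [0.6323, 0.0722, 0.1323]
ee_rot: [-0.0, 0.708, 0.707, -0.001]
ft_force: [-0.1, 0.4, -3.0]
width: 0.406
```

>>> carry_out(commands=[[[0.1,0,0,0.6,0,0,0],[0.1,0,0,0,0,0,0],[0.1,0,0,0.6,0,0,0],[0.1,0,0,0,0,0,0]]])

```text
t: 7.07
tcp_pos: [0.6328, 0.0722, 0.1318]
ee_rot: [0.0, 0.708, 0.707, -0.0]
ft_force: [0.2, -0.7, -2.5]
width: 0.403
```

>>> carry_out(commands=[[[0.1,0,0,1,0,0,0],[0.1,0,0,0,0,0,0],[0.1,0,0,0.5,0,0,0],[0.1,0,0,0,0,0,0]]])

```text
t: 7.4
tcp_pos: [0.6334, 0.0725, 0.1317]
ee_rot: [0.001, 0.708, 0.707, 0.001]
ft_force: [-1.2, 0.4, -1.7]
width: 0.407
```

>>> carry_out(commands=[[[0.43,0,0,0,0,0,0],[0.48,0,0,0,0,0,0],[0.6,0,0,0,0,0,0],[0.75,0,0,0,0,0,0],[0.75,0,0,0,0,0,0]]])

```text
t: 7.82
tcp_pos: [0.6342, 0.0722, 0.1323]
ee_rot: [0.002, 0.708, 0.707, 0.001]
ft_force: [0.5, 0.0, -0.6]
width: 0.753
```

```bash
python3 -c "
from h import *
plan([.632,.072,.24],step=99)
f=optics.grab_frame('side')
cv2.imwrite('pics/s9.png',cv2.resize(f['pixels'][130:250,190:290,::-1],(500,600),interpolation=cv2.INTER_CUBIC))"
```

```text
2 rows; pos [0.6342 0.0722 0.1323] t 7.82 w 0.753 F [ 0.5  0.  -0.6]
[-0.1, -0.9, -53.8, 0.11, 0.02, -0.04]
[-0.1, -1.0, -53.8, 0.11, 0.02, -0.04]
```

View pics/s9.png

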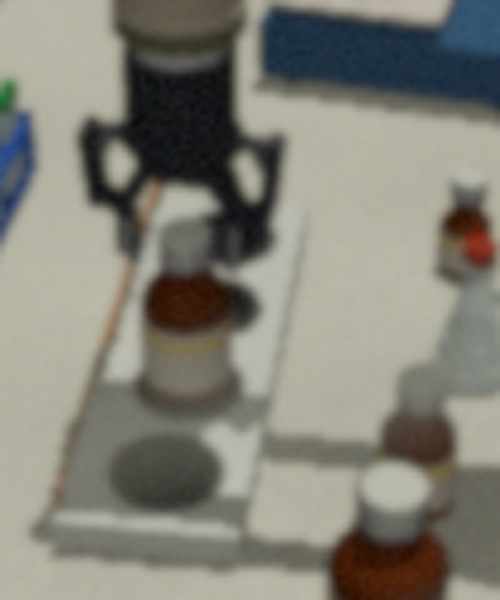

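Bottle L is standing on pad_2. I'll go up and across to XL.

>>> carry_out(commands=[[[0.75,0,0,-25,0,0,0],[0.75,0,0,-35,0,0,0],[0.75,0,0,-25,0,0,0],[0.75,10,-10,-15,0,0,0],[0.75,25,-19,-3,0,0,0]]])

```text
t: 8.28
tcp_pos: [0.6042, 0.1036, 0.2354]
ee_rot: [-0.0, 0.709, 0.705, -0.002]
ft_force: [0.5, 1.0, 0.0]
width: 0.748
```

```bash
python3 -c "
from h import *
plan([.4663,.297,.215],step=33)"
```

```text
8 rows; pos [0.6042 0.1036 0.2354] t 8.28 w 0.748 F [0.5 1.  0. ]
[24.1, -17.4, 2.5, -0.02, 0.02, -0.05]
[24.1, -17.4, 2.5, -0.02, 0.02, -0.05]
[24.1, -17.3, 2.5, -0.02, 0.02, -0.05]
[24.1, -17.3, 2.5, -0.02, 0.02, -0.05]
[24.1, -17.3, 2.5, -0.02, 0.02, -0.05]
[24.1, -17.3, 2.5, -0.02, 0.02, -0.05]
[24.1, -17.3, 2.5, -0.02, 0.02, -0.05]
[24.2, -17.3, 2.5, -0.02, 0.02, -0.05]
```

>>> carry_out(commands=[[[0.8,24,-17.4,2.5,0,0,0],[0.8,24,-17.4,2.5,0,0,0],[0.8,24,-17.4,2.5,0,0,0],[0.8,24,-17.4,2.5,0,0,0],[0.8,24,-17.4,2.5,0,0,0]]])

```text
t: 8.7
tcp_pos: [0.5176, 0.2276, 0.2281]
ee_rot: [0.003, 0.711, 0.703, 0.003]
ft_force: [-0.5, 1.0, 0.1]
width: 0.799
```

>>> carry_out(commands=[[[0.8,24,-17,2,0,0,0],[0.8,18,-13,2,0,0,0],[0.8,8,-6,0,0,0,0],[0.8,0,0,0,0,0,0],[0.8,0,0,0,0,0,0]]])

```text
t: 9.12
tcp_pos: [0.4769, 0.2844, 0.2241]
ee_rot: [0.002, 0.709, 0.705, 0.003]
ft_force: [-0.2, 0.2, 1.2]
width: 0.797
```

```bash
python3 -c "
from h import *
plan([.4663,.297,.215],step=99)
f=optics.grab_frame('side')
cv2.imwrite('pics/s10.png',cv2.resize(f['pixels'][130:280,210:330,::-1],(480,600),interpolation=cv2.INTER_CUBIC))"
```

```text
1 rows; pos [0.4769 0.2844 0.2241] t 9.12 w 0.797 F [-0.2  0.2  1.2]
[12.5, -10.7, 9.0, 0.46, -0.07, -0.29]
```

View pics/s10.png

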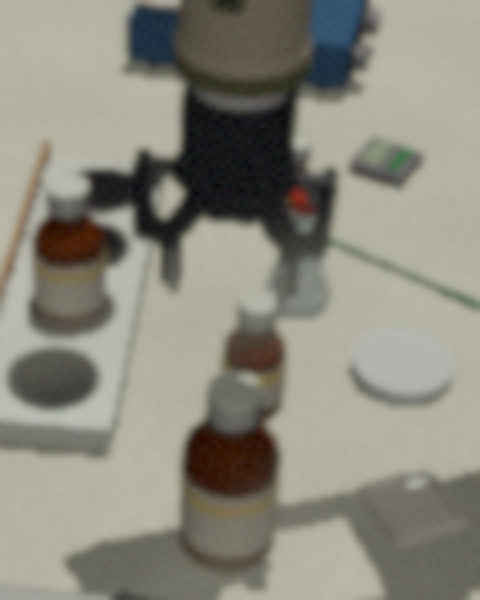

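>>> carry_out(commands=[[[0.75,6.5,-5.5,3,0.4,0,-0.2],[0.75,6,-5,3,0,0,0],[0.75,0,0,8,0,0,0],[0.75,0,0,0,0,0,0],[0.75,0,0,0,0,0,0]]])

```text
t: 9.58
tcp_pos: [0.4688, 0.2945, 0.2087]
ee_rot: [0.0, 0.71, 0.705, 0.001]
ft_force: [-0.1, 0.4, 0.1]
width: 0.749
```

```bash
python3 -c "
from h import *
plan([.4663,.297,.121],step=99)
f=optics.grab_frame('side')
cv2.imwrite('pics/s11.png',cv2.resize(f['pixels'][130:280,210:330,::-1],(480,600),interpolation=cv2.INTER_CUBIC))"
```

```text
1 rows; pos [0.4688 0.2945 0.2087] t 9.58 w 0.749 F [-0.1  0.4  0.1]
[2.4, -2.6, 87.7, 0.08, -0.03, -0.42]
```

View pics/s11.png

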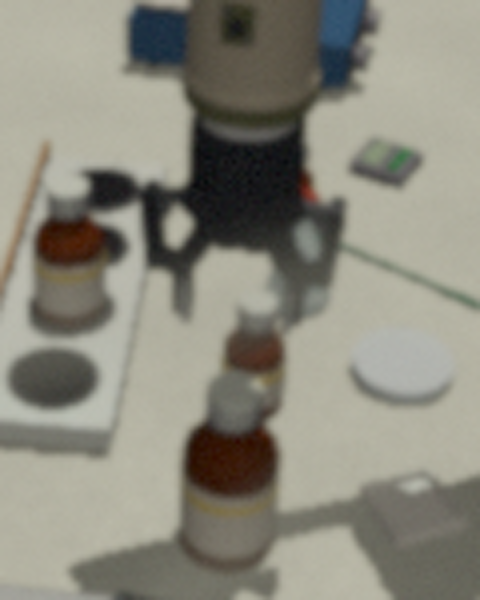

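>>> carry_out(commands=[[[0.75,2.4,-2.6,12,0,0,-0.4],[0.75,0,0,22,0,0,0],[0.75,0,0,22,0,0,0],[0.75,0,0,12,0,0,0],[0.75,0,0,0,0,0,0]]])

```text
t: 10.05
tcp_pos: [0.4669, 0.2968, 0.1367]
ee_rot: [0.001, 0.707, 0.707, 0.002]
ft_force: [-0.8, -0.4, -0.1]
width: 0.75
```

>>> carry_out(commands=[[[0.75,0,0,0,0,0,0]]])

```text
t: 10.13
tcp_pos: [0.4663, 0.2965, 0.1356]
ee_rot: [0.0, 0.707, 0.707, 0.001]
ft_force: [-0.2, -0.2, 0.4]
width: 0.752
```

```bash
python3 -c "
from h import *
plan([.4663,.297,.121],step=99)
f=optics.grab_frame('side')
cv2.imwrite('pics/s12.png',cv2.resize(f['pixels'][130:280,210:330,::-1],(480,600),interpolation=cv2.INTER_CUBIC))"
```

```text
1 rows; pos [0.4663 0.2965 0.1356] t 10.13 w 0.752 F [-0.2 -0.2  0.4]
[0.5, 0.0, 14.6, 0.12, -0.04, 0.01]
```

View pics/s12.png

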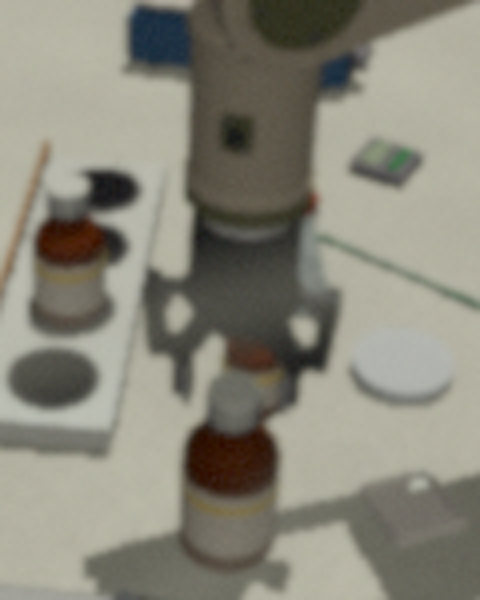

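>>> carry_out(commands=[[[0.75,0.5,0,7,0,0,0],[0.75,0,0,6,0,0,0],[0.7,0,0,0,0,0,0],[0.6,0,0,0,0,0,0],[0.55,0,0,0,0,0,0]]])

```text
t: 10.6
tcp_pos: [0.468, 0.298, 0.1245]
ee_rot: [0.001, 0.707, 0.707, 0.003]
ft_force: [0.4, -0.3, -0.3]
width: 0.55
```

>>> carry_out(commands=[[[0.48,0,0,0,0,0,0],[0.4,0,0,0,0,0,0],[0.2,0,0,0,0,0,0],[0.1,0,0,0,0,0,0],[0.1,0,0,0,0,0,0]]], grip_force=75)

```text
t: 11.02
tcp_pos: [0.4681, 0.2982, 0.1253]
ee_rot: [0.001, 0.707, 0.707, 0.004]
ft_force: [0.2, 0.3, -1.5]
width: 0.447
```

```bash
python3 -c "
from h import *
plan([.4663,.297,.22],step=99)
f=optics.grab_frame('side')
cv2.imwrite('pics/s13.png',cv2.resize(f['pixels'][130:280,210:330,::-1],(480,600),interpolation=cv2.INTER_CUBIC))"
```

```text
1 rows; pos [0.4681 0.2982 0.1253] t 11.02 w 0.447 F [ 0.2  0.3 -1.5]
[-0.9, -1.1, -94.7, 0.39, -0.2, 0.03]
```

View pics/s13.png

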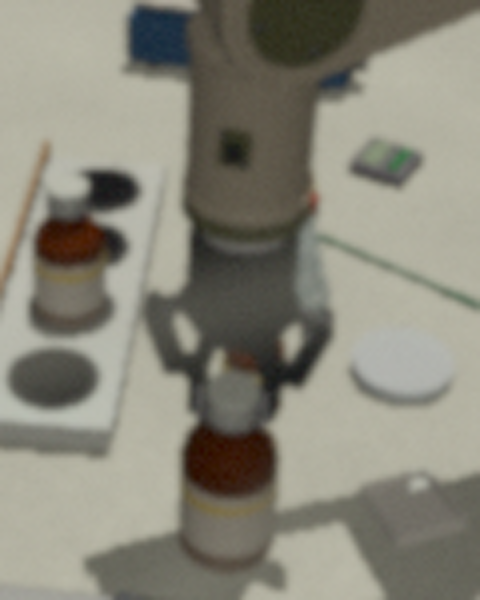

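>>> carry_out(commands=[[[0.1,0,0,-5,0.2,-0.1,0],[0.1,0,0,-15,0.2,0,0],[0.1,0,0,-22,0,0,0],[0.1,0,0,-22,0,0,0],[0.1,0,0,-12,0,0,0]]])

```text
t: 11.48
tcp_pos: [0.4637, 0.2956, 0.1972]
ee_rot: [-0.003, 0.707, 0.707, -0.007]
ft_force: [0.9, 0.8, -3.4]
width: 0.445
```

>>> carry_out(commands=[[[0.1,0,0,0,0,0,0]]])

```text
t: 11.57
tcp_pos: [0.465, 0.2962, 0.2001]
ee_rot: [-0.002, 0.707, 0.707, -0.005]
ft_force: [0.2, 0.2, -5.1]
width: 0.449
```

```bash
python3 -c "
from h import *
plan([.629,.1684,.205],step=25)
f=optics.grab_frame('side')
cv2.imwrite('pics/s14.png',cv2.resize(f['pixels'][130:280,210:330,::-1],(480,600),interpolation=cv2.INTER_CUBIC))"
```

```text
9 rows; pos [0.465  0.2962 0.2001] t 11.57 w 0.449 F [ 0.2  0.2 -5.1]
[-14.2, 18.2, -0.7, -0.07, 0.02, 0.0]
[-14.2, 18.2, -0.7, -0.07, 0.02, 0.0]
[-14.2, 18.2, -0.6, -0.07, 0.02, 0.0]
[-14.2, 18.2, -0.6, -0.07, 0.02, 0.0]
[-14.2, 18.2, -0.6, -0.07, 0.02, 0.0]
[-14.2, 18.2, -0.6, -0.07, 0.02, 0.0]
[-14.2, 18.2, -0.6, -0.07, 0.02, 0.0]
[-14.2, 18.2, -0.6, -0.07, 0.02, 0.0]
[-14.2, 18.2, -0.6, -0.07, 0.02, 0.0]
```

View pics/s14.png

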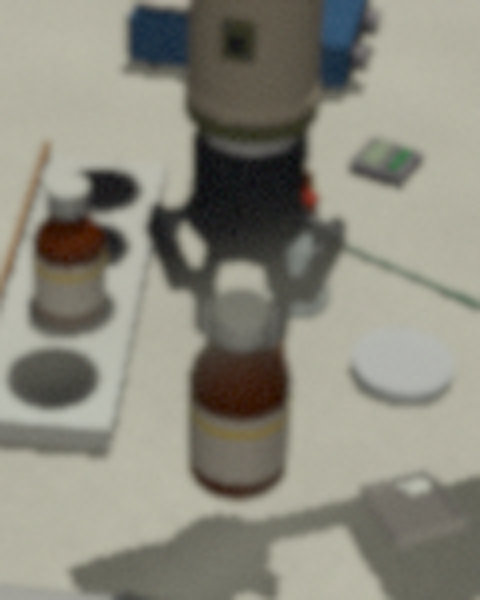

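>>> carry_out(commands=[[[0.1,-6,8,-2,0,0,0],[0.1,-12,16,-1,0,0,0],[0.1,-16,20.5,-1,0,0,0],[0.1,-16,20.5,-1,0,0,0],[0.1,-16,20.5,-1,0,0,0]]])

```text
t: 12.03
tcp_pos: [0.5486, 0.2292, 0.1971]
ee_rot: [-0.005, 0.704, 0.71, -0.009]
ft_force: [0.1, 0.4, -4.2]
width: 0.444
```

>>> carry_out(commands=[[[0.1,-16,20.5,-1,0,0,0],[0.1,-16,20.5,0,0,0,0],[0.1,-12,16,0,0,0,0],[0.1,-5,8,0,0,0,0],[0.1,0,0,0,0,0,0]]])

```text
t: 12.45
tcp_pos: [0.6187, 0.1697, 0.1869]
ee_rot: [-0.007, 0.706, 0.708, -0.015]
ft_force: [-0.3, -0.2, -4.5]
width: 0.448
```

>>> carry_out(commands=[[[0.1,0,0,0,0,0,0]]])

```text
t: 12.53
tcp_pos: [0.6182, 0.169, 0.1852]
ee_rot: [-0.008, 0.706, 0.708, -0.016]
ft_force: [-0.4, -0.2, -5.0]
width: 0.448
```

```bash
python3 -c "
from h import *
plan([.629,.1684,.185],step=99)"
```

```text
1 rows; pos [0.6182 0.169  0.1852] t 12.53 w 0.448 F [-0.4 -0.2 -5. ]
[-0.6, 10.8, -0.2, -1.89, 0.67, 0.11]
```

>>> carry_out(commands=[[[0.1,-0.3,5.5,2,-1,0.4,0],[0.1,-0.3,5,3,-0.9,0.3,0],[0.1,0,0,3,0,0,0],[0.1,0,0,0,0,0,0],[0.1,0,0,0,0,0,0]]])

```text
t: 12.95
tcp_pos: [0.6261, 0.1712, 0.1739]
ee_rot: [-0.001, 0.705, 0.709, 0.001]
ft_force: [-1.1, -0.1, -3.7]
width: 0.448
```

```bash
python3 -c "
from h import *
plan([.629,.1684,.159],step=99)
f=optics.grab_frame('side')
cv2.imwrite('pics/s15.png',cv2.resize(f['pixels'][130:280,180:300,::-1],(480,600),interpolation=cv2.INTER_CUBIC))"
```

```text
1 rows; pos [0.6261 0.1712 0.1739] t 12.95 w 0.448 F [-1.1 -0.1 -3.7]
[-2.8, 2.9, 14.9, -0.01, -0.13, 0.31]
```

View pics/s15.png

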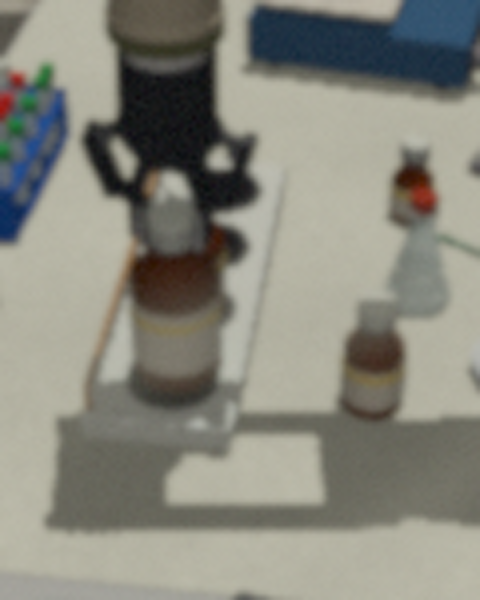

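>>> carry_out(commands=[[[0.1,-1.5,1.5,3,0,0,0.3],[0.1,-1.3,1.5,4,0,0,0],[0.1,0,0,3,0,0,0],[0.1,0,0,1,0,0,0],[0.1,0,0,0,0,0,0]]])

```text
t: 13.42
tcp_pos: [0.6292, 0.1692, 0.1627]
ee_rot: [-0.001, 0.707, 0.708, 0.001]
ft_force: [-0.1, 0.2, -4.2]
width: 0.448
```

```bash
python3 -c "
from h import *
plan([.629,.1684,.159],step=99)"
```

```text
1 rows; pos [0.6292 0.1692 0.1627] t 13.42 w 0.448 F [-0.1  0.2 -4.2]
[-0.8, -0.2, 3.7, 0.04, -0.15, 0.06]
```

>>> carry_out(commands=[[[0.1,-0.8,-0.2,1.5,0,0,0],[0.1,0,0,1.2,0,0,0],[0.1,0,0,0,0,0,0],[0.1,0,0,1,0,0,0],[0.1,0,0,0,0,0,0]]])

```text
t: 13.83
tcp_pos: [0.6292, 0.1682, 0.1587]
ee_rot: [-0.001, 0.707, 0.707, 0.001]
ft_force: [0.1, 0.5, -4.3]
width: 0.445
```

>>> carry_out(commands=[[[0.1,0,0,1,0,0,0],[0.1,0,0,0,0,0,0],[0.1,0,0,1,0,0,0],[0.1,0,0,0,0,0,0]]])

```text
t: 14.17
tcp_pos: [0.6299, 0.1684, 0.1586]
ee_rot: [-0.0, 0.707, 0.707, 0.002]
ft_force: [-1.0, -0.4, -4.4]
width: 0.447
```

>>> carry_out(commands=[[[0.1,0,0,1.5,0,0,0],[0.1,0,0,0.7,0,0,0],[0.1,0,0,0.7,0,0,0]]])

```text
t: 14.42
tcp_pos: [0.6303, 0.1687, 0.1584]
ee_rot: [0.0, 0.707, 0.708, 0.003]
ft_force: [-4.3, -0.8, 5.3]
width: 0.45
```

Contact is clear: the force changed from -4.4 to +5.3 N. Releasing.

>>> carry_out(commands=[[[0.48,0,0,0,0,0,0],[0.52,0,0,0,0,0,0],[0.65,0,0,0,0,0,0],[0.8,0,0,0,0,0,0],[0.8,0,0,0,0,0,0]]])

```text
t: 14.83
tcp_pos: [0.6317, 0.1689, 0.159]
ee_rot: [0.002, 0.707, 0.708, 0.004]
ft_force: [0.4, 0.8, -0.7]
width: 0.8
```

>>> carry_out(commands=[[[0.8,0,0,-15,0,0,0],[0.8,0,0,-25,0,0,0],[0.8,0,0,-25,0,0,0],[0.8,0,0,-15,0,0,0],[0.8,0,0,0,0,0,0]]])

```text
t: 15.25
tcp_pos: [0.6299, 0.1682, 0.2388]
ee_rot: [0.0, 0.707, 0.707, 0.002]
ft_force: [1.3, -0.2, 1.2]
width: 0.801
```

```bash
python3 -c "
from h import *
plan([.462,.1355,.20],step=33)
f=optics.grab_frame('side')
cv2.imwrite('pics/s16.png',cv2.resize(f['pixels'][130:280,180:300,::-1],(480,600),interpolation=cv2.INTER_CUBIC))"
```

```text
6 rows; pos [0.6299 0.1682 0.2388] t 15.25 w 0.801 F [ 1.3 -0.2  1.2]
[-5.4, -28.0, 6.3, 0.04, -0.03, 0.01]
[-5.4, -28.0, 6.4, 0.04, -0.03, 0.01]
[-5.4, -28.0, 6.4, 0.04, -0.03, 0.01]
[-5.4, -28.0, 6.4, 0.04, -0.03, 0.01]
[-5.4, -28.0, 6.4, 0.04, -0.03, 0.01]
[-5.4, -28.0, 6.5, 0.04, -0.03, 0.01]
```

View pics/s16.png

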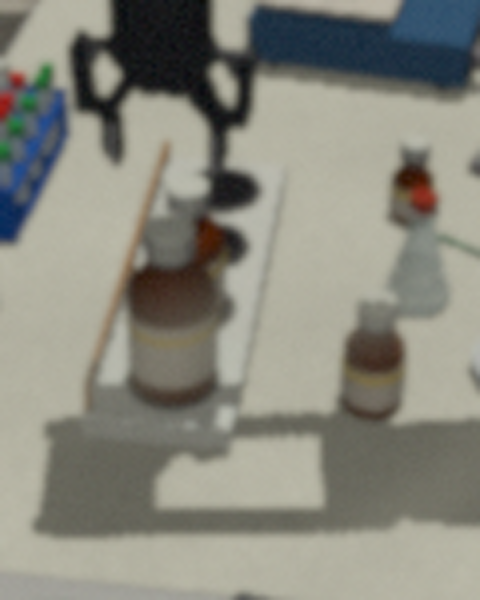

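>>> carry_out(commands=[[[0.7,-5.4,-20,1,0,0,0],[0.7,-5.4,-30,4,0,0,0],[0.7,-5.4,-30,7,0,0,0],[0.7,-5.4,-30,9,0,0,0],[0.7,-5.4,-25,9,0,0,0]]])

```text
t: 15.72
tcp_pos: [0.4929, 0.1403, 0.1992]
ee_rot: [-0.0, 0.707, 0.707, 0.002]
ft_force: [0.3, -0.7, 0.4]
width: 0.699
```

>>> carry_out(commands=[[[0.7,-4,-14,6,0,0,0],[0.7,0,0,0,0,0,0],[0.7,0,0,0,0,0,0]]])

```text
t: 15.97
tcp_pos: [0.471, 0.1351, 0.1856]
ee_rot: [-0.003, 0.707, 0.707, -0.002]
ft_force: [0.6, -0.1, -0.0]
width: 0.703
```

```bash
python3 -c "
from h import *
plan([.462,.1355,.16],step=99)"
```

```text
1 rows; pos [0.471  0.1351 0.1856] t 15.97 w 0.703 F [ 0.6 -0.1 -0. ]
[0.4, -8.8, 25.7, -0.46, -0.06, 0.03]
```

>>> carry_out(commands=[[[0.7,0.2,-4.5,6,-0.4,0,0],[0.7,0.2,-4,14,0,0,0],[0.7,0,0,12,0,0,0],[0.7,0,0,0,0,0,0],[0.7,0,0,0,0,0,0]]])

```text
t: 16.38
tcp_pos: [0.4658, 0.1361, 0.1517]
ee_rot: [-0.0, 0.707, 0.707, 0.001]
ft_force: [-0.6, 0.2, -0.1]
width: 0.705
```

```bash
python3 -c "
from h import *
plan([.462,.1355,.078],step=99)
f=optics.grab_frame('side')
cv2.imwrite('pics/s17.png',cv2.resize(f['pixels'][130:250,210:330,::-1],(600,600),interpolation=cv2.INTER_CUBIC))"
```

```text
1 rows; pos [0.4658 0.1361 0.1517] t 16.38 w 0.705 F [-0.6  0.2 -0.1]
[-0.7, -3.8, 73.7, 0.03, -0.08, -0.0]
```

View pics/s17.png

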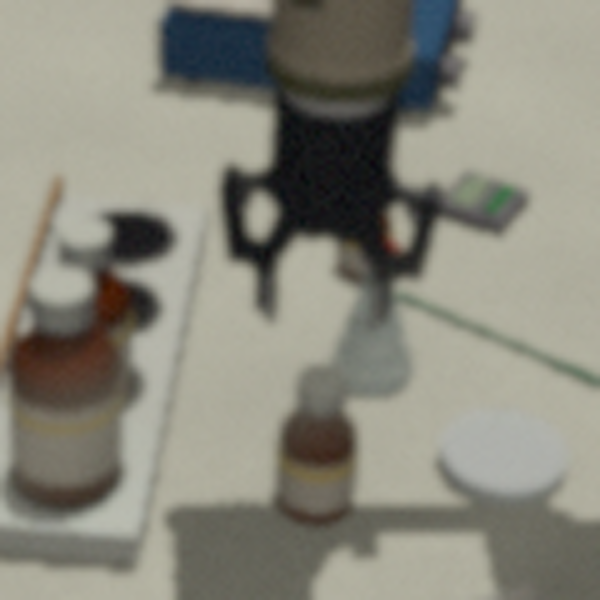

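>>> carry_out(commands=[[[0.7,-0.7,-3,12,0,0,0],[0.7,0,0,20,0,0,0],[0.7,0,0,20,0,0,0],[0.7,0,0,10,0,0,0],[0.7,0,0,0,0,0,0]]])

```text
t: 16.85
tcp_pos: [0.4662, 0.1358, 0.0888]
ee_rot: [0.001, 0.707, 0.707, 0.003]
ft_force: [-1.0, -0.1, -0.9]
width: 0.703
```

>>> carry_out(commands=[[[0.7,0,0,0,0,0,0]]])

```text
t: 16.93
tcp_pos: [0.4659, 0.1357, 0.0884]
ee_rot: [0.001, 0.707, 0.707, 0.003]
ft_force: [-0.3, 0.3, 0.5]
width: 0.703
```

```bash
python3 -c "
from h import *
plan([.462,.1355,.078],step=99)
f=optics.grab_frame('side')
cv2.imwrite('pics/s18.png',cv2.resize(f['pixels'][130:250,210:330,::-1],(600,600),interpolation=cv2.INTER_CUBIC))"
```

```text
1 rows; pos [0.4659 0.1357 0.0884] t 16.93 w 0.703 F [-0.3  0.3  0.5]
[-0.2, -3.9, 10.4, 0.29, -0.13, -0.03]
```

View pics/s18.png

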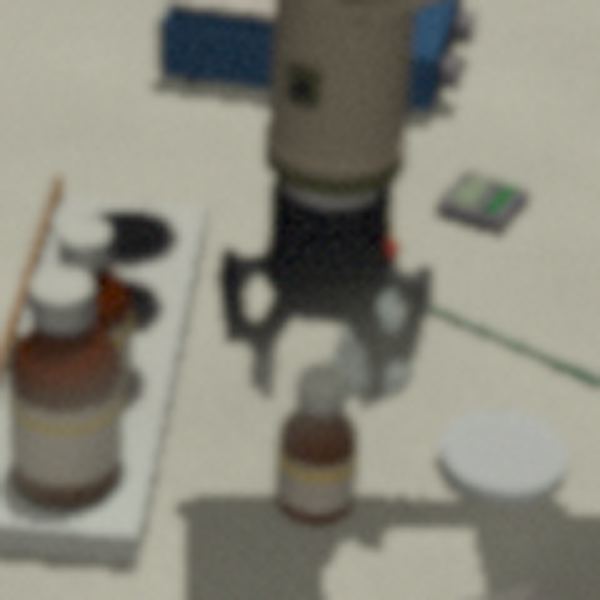

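>>> carry_out(commands=[[[0.7,-0.2,-2,5,0,0,0],[0.65,0,0,5,0.2,0,0],[0.55,0,0,0,0,0,0],[0.45,0,0,0,0,0,0],[0.42,0,0,0,0,0,0]]], grip_force=50)

```text
t: 17.4
tcp_pos: [0.4661, 0.1359, 0.0811]
ee_rot: [0.001, 0.707, 0.707, 0.003]
ft_force: [-1.7, -0.0, 0.8]
width: 0.423
```

>>> carry_out(commands=[[[0.4,0,0,0,0,0,0],[0.37,0,0,0,0,0,0],[0.2,0,0,0,0,0,0],[0.1,0,0,0,0,0,0],[0.1,0,0,0,0,0,0]]])

```text
t: 17.82
tcp_pos: [0.4662, 0.136, 0.0816]
ee_rot: [0.001, 0.707, 0.707, 0.004]
ft_force: [0.2, -0.2, 0.5]
width: 0.364
```

```bash
python3 -c "
from h import *
plan([.462,.1355,.078],step=99)
f=optics.grab_frame('side')
cv2.imwrite('pics/s19.png',cv2.resize(f['pixels'][130:250,210:330,::-1],(600,600),interpolation=cv2.INTER_CUBIC))"
```

```text
1 rows; pos [0.4662 0.136  0.0816] t 17.82 w 0.364 F [ 0.2 -0.2  0.5]
[-0.5, -4.2, 3.5, 0.4, -0.19, -0.02]
```

View pics/s19.png

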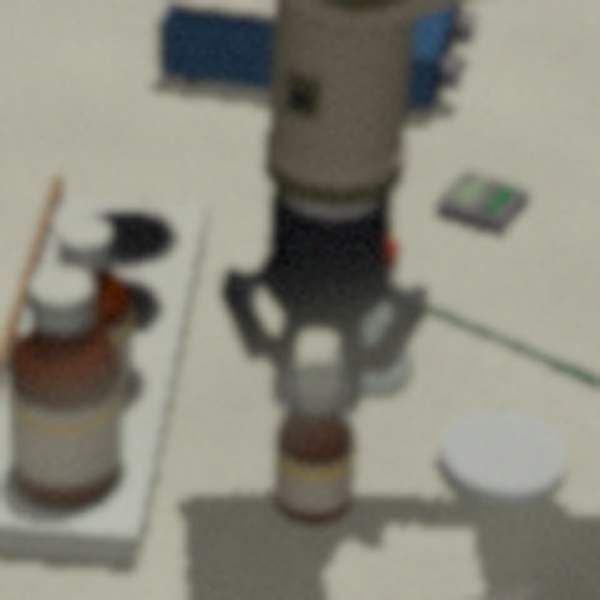

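>>> carry_out(commands=[[[0.1,0,0,-5,0.3,-0.1,0],[0.1,0,0,-15,0.1,0,0],[0.1,0,0,-22,0,0,0],[0.1,0,0,-22,0,0,0],[0.1,0,0,-8,0,0,0]]])

```text
t: 18.28
tcp_pos: [0.4625, 0.1352, 0.1525]
ee_rot: [-0.004, 0.707, 0.707, -0.004]
ft_force: [-0.1, -0.1, -0.9]
width: 0.36
```

>>> carry_out(commands=[[[0.1,0,0,0,0,0,0]]])

```text
t: 18.37
tcp_pos: [0.4637, 0.1354, 0.1546]
ee_rot: [-0.003, 0.707, 0.707, -0.003]
ft_force: [0.5, 0.1, -2.2]
width: 0.361
```

```bash
python3 -c "
from h import *
plan([.54,.03,.15],step=25)
f=optics.grab_frame('side')
cv2.imwrite('pics/s20.png',cv2.resize(f['pixels'][130:250,210:330,::-1],(600,600),interpolation=cv2.INTER_CUBIC))"
```

```text
6 rows; pos [0.4637 0.1354 0.1546] t 18.37 w 0.361 F [ 0.5  0.1 -2.2]
[-17.6, 12.7, 0.7, -0.07, 0.0, -0.0]
[-17.6, 12.7, 0.7, -0.07, 0.0, -0.0]
[-17.6, 12.7, 0.7, -0.07, 0.0, -0.0]
[-17.6, 12.7, 0.7, -0.07, 0.0, -0.0]
[-17.6, 12.7, 0.7, -0.07, 0.0, -0.0]
[-17.6, 12.7, 0.8, -0.07, 0.0, -0.0]
```

View pics/s20.png

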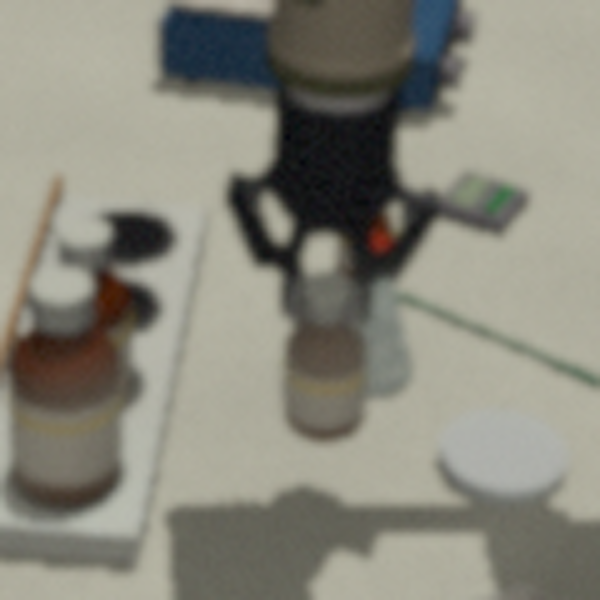

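>>> carry_out(commands=[[[0.1,-8,7,0,0,0,0],[0.1,-17,13,0,0,0,0],[0.1,-22,15,0,0,0,0],[0.1,-22,16,0,0,0,0],[0.1,-20,17,0,0,0,0]]])

```text
t: 18.83
tcp_pos: [0.5299, 0.0454, 0.1465]
ee_rot: [-0.006, 0.705, 0.71, -0.005]
ft_force: [-0.4, 0.5, -1.8]
width: 0.362
```

```bash
python3 -c "
from h import *
plan([.6346,-.0233,.15],step=25)"
```

```text
6 rows; pos [0.5299 0.0454 0.1465] t 18.83 w 0.362 F [-0.4  0.5 -1.8]
[-11.6, 17.3, -0.9, -0.15, -0.01, 0.07]
[-11.6, 17.4, -0.8, -0.15, -0.01, 0.07]
[-11.5, 17.4, -0.8, -0.15, -0.01, 0.07]
[-11.5, 17.4, -0.7, -0.15, -0.01, 0.07]
[-11.5, 17.4, -0.7, -0.15, -0.01, 0.07]
[-11.5, 17.4, -0.6, -0.15, -0.01, 0.07]
```

>>> carry_out(commands=[[[0.1,-19,16,-1,-0.2,0,0],[0.1,-17,18,-1,-0.2,0,0],[0.1,-15,20,-1,-0.2,0,0],[0.1,-10,20,-1,-0.2,0,0],[0.1,-5,16,0,-0.2,0,0]]])

```text
t: 19.25
tcp_pos: [0.6209, -0.0308, 0.1383]
ee_rot: [-0.003, 0.706, 0.708, -0.004]
ft_force: [0.4, 0.4, -2.5]
width: 0.358
```

>>> carry_out(commands=[[[0.1,0,8,0,0,0,0],[0.1,0,0,0,0,0,0],[0.1,0,0,0,0,0,0]]])

```text
t: 19.5
tcp_pos: [0.6295, -0.0354, 0.1313]
ee_rot: [-0.006, 0.707, 0.707, -0.006]
ft_force: [-0.6, -0.3, -2.1]
width: 0.359
```

```bash
python3 -c "
from h import *
plan([.6346,-.0233,.115],step=99)"
```

```text
1 rows; pos [ 0.6295 -0.0354  0.1313] t 19.5 w 0.359 F [-0.6 -0.3 -2.1]
[12.1, 5.3, 16.2, -0.96, 0.04, 0.0]
```

>>> carry_out(commands=[[[0.1,6,2.5,0,-0.5,0,0],[0.1,5.5,2.5,1,-0.4,0,0],[0.1,0,0,2,0,0,0],[0.1,0,0,0,0,0,0],[0.1,0,0,0,0,0,0]]])

```text
t: 19.92
tcp_pos: [0.6314, -0.0216, 0.1245]
ee_rot: [-0.002, 0.707, 0.708, -0.002]
ft_force: [0.0, -1.0, -2.6]
width: 0.357
```

```bash
python3 -c "
from h import *
plan([.6346,-.0233,.115],step=99)"
```

```text
1 rows; pos [ 0.6314 -0.0216  0.1245] t 19.92 w 0.357 F [ 0.  -1.  -2.6]
[-1.7, 3.2, 9.5, -0.29, -0.01, 0.09]
```

>>> carry_out(commands=[[[0.1,-1.5,2,2,-0.3,0,0],[0.1,0,1,2.5,0,0,0],[0.1,0,0,2,0,0,0],[0.1,0,0,0,0,0,0],[0.1,0,0,0,0,0,0]]])

```text
t: 20.33
tcp_pos: [0.6347, -0.0228, 0.1183]
ee_rot: [0.001, 0.706, 0.708, 0.001]
ft_force: [0.4, 0.1, -2.2]
width: 0.357
```

```bash
python3 -c "
from h import *
plan([.6346,-.0233,.115],step=99)
f=optics.grab_frame('side')
cv2.imwrite('pics/s21.png',cv2.resize(f['pixels'][110:230,180:300,::-1],(600,600),interpolation=cv2.INTER_CUBIC))"
```

```text
1 rows; pos [ 0.6347 -0.0228  0.1183] t 20.33 w 0.357 F [ 0.4  0.1 -2.2]
[-0.5, -0.1, 3.3, 0.13, 0.01, 0.16]
```

View pics/s21.png

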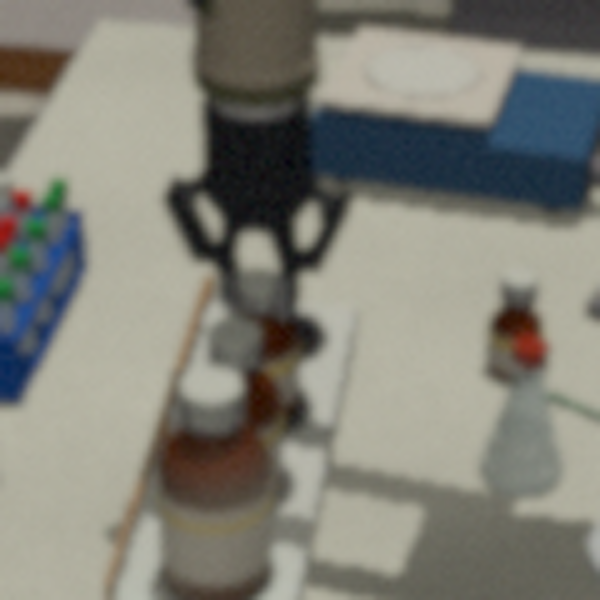

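M is over pad_3. Lowering to contact.

>>> carry_out(commands=[[[0.1,-0.5,0,1.5,0,0,0],[0.1,0,0,1,0,0,0],[0.1,0,0,0,0,0,0],[0.1,0,0,1,0,0,0],[0.1,0,0,0,0,0,0]]])

```text
t: 20.8
tcp_pos: [0.635, -0.0237, 0.1148]
ee_rot: [0.001, 0.706, 0.708, 0.001]
ft_force: [-0.2, 0.1, -2.2]
width: 0.362
```

>>> carry_out(commands=[[[0.1,0,0,1,0,0,0],[0.1,0,0,0.5,0,0,0],[0.1,0,0,0.5,0,0,0]]])

```text
t: 21.05
tcp_pos: [0.6354, -0.0239, 0.1147]
ee_rot: [0.002, 0.706, 0.708, 0.001]
ft_force: [-3.3, 0.0, 2.8]
width: 0.358
```

>>> carry_out(commands=[[[0.39,0,0,0,0,0,0],[0.44,0,0,0,0,0,0],[0.55,0,0,0,0,0,0],[0.7,0,0,0,0,0,0],[0.7,0,0,0,0,0,0]]])

```text
t: 21.47
tcp_pos: [0.6364, -0.0239, 0.1152]
ee_rot: [0.002, 0.706, 0.708, 0.002]
ft_force: [0.2, -0.5, -0.5]
width: 0.702
```

>>> carry_out(commands=[[[0.7,0,0,-15,0,0,0],[0.7,0,0,-25,0,0,0],[0.7,0,0,-25,0,0,0],[0.7,0,0,-15,0,0,0],[0.7,0,0,0,0,0,0]]])

```text
t: 21.88
tcp_pos: [0.6343, -0.0236, 0.1953]
ee_rot: [0.001, 0.706, 0.708, 0.0]
ft_force: [-0.1, -0.4, 0.9]
width: 0.697
```

```bash
python3 -c "
from h import *
plan([.4497,-.1515,.19],step=33)
f=optics.grab_frame('side')
cv2.imwrite('pics/s22.png',cv2.resize(f['pixels'][110:230,180:300,::-1],(600,600),interpolation=cv2.INTER_CUBIC))"
```

```text
7 rows; pos [ 0.6343 -0.0236  0.1953] t 21.88 w 0.697 F [-0.1 -0.4  0.9]
[-18.2, -26.4, 0.7, 0.01, 0.0, 0.02]
[-18.2, -26.4, 0.7, 0.01, 0.0, 0.02]
[-18.2, -26.4, 0.7, 0.01, 0.0, 0.02]
[-18.2, -26.4, 0.7, 0.01, 0.0, 0.02]
[-18.2, -26.4, 0.7, 0.01, 0.0, 0.02]
[-18.3, -26.4, 0.8, 0.01, 0.0, 0.02]
[-18.3, -26.4, 0.8, 0.01, 0.0, 0.02]
```

View pics/s22.png

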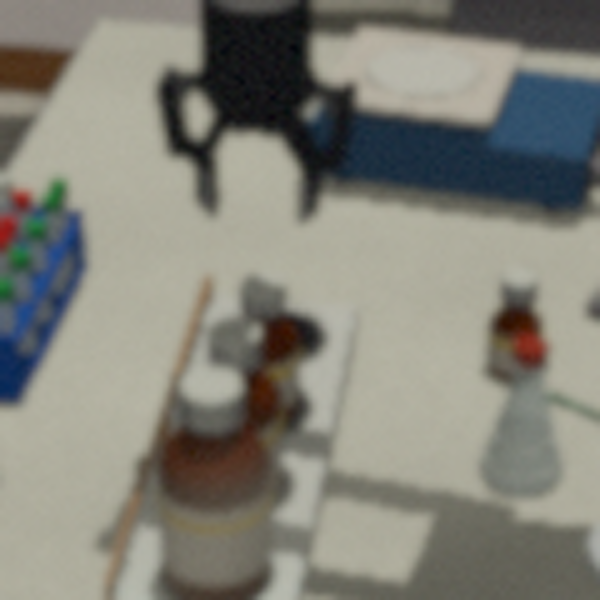

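>>> carry_out(commands=[[[0.65,-12,-18,0,0,0,0],[0.65,-19,-27,1,0,0,0],[0.65,-19,-27,1,0,0,0],[0.65,-19,-27,2,0,0,0],[0.65,-19,-27,2,0,0,0]]])

```text
t: 22.35
tcp_pos: [0.5062, -0.1101, 0.1803]
ee_rot: [-0.002, 0.704, 0.71, 0.0]
ft_force: [-0.5, -1.4, 1.3]
width: 0.653
```

>>> carry_out(commands=[[[0.65,-16,-24,3,0,0,0],[0.65,-8,-12,4,0,0,0],[0.65,0,0,0,0,0,0],[0.65,0,0,0,0,0,0]]])

```text
t: 22.68
tcp_pos: [0.4612, -0.1372, 0.1658]
ee_rot: [-0.005, 0.705, 0.709, -0.002]
ft_force: [0.5, 0.2, -0.1]
width: 0.649
```

```bash
python3 -c "
from h import *
plan([.4497,-.1515,.13],step=99)"
```

```text
1 rows; pos [ 0.4612 -0.1372  0.1658] t 22.68 w 0.649 F [ 0.5  0.2 -0.1]
[-14.4, -11.2, 35.9, -0.63, -0.25, 0.26]
```

>>> carry_out(commands=[[[0.65,-7,-6,8,-0.6,-0.2,0.2],[0.65,-7,-5,12,0,0,0],[0.65,0,0,12,0,0,0],[0.65,0,0,0,0,0,0],[0.65,0,0,0,0,0,0]]])

```text
t: 23.1
tcp_pos: [0.4513, -0.1499, 0.1295]
ee_rot: [-0.002, 0.706, 0.708, 0.0]
ft_force: [-0.4, -0.8, -0.4]
width: 0.65
```

```bash
python3 -c "
from h import *
plan([.4497,-.1515,.059],step=99)
f=optics.grab_frame('side')
cv2.imwrite('pics/s23.png',cv2.resize(f['pixels'][110:210,230:330,::-1],(600,600),interpolation=cv2.INTER_CUBIC))"
```

```text
1 rows; pos [ 0.4513 -0.1499  0.1295] t 23.1 w 0.65 F [-0.4 -0.8 -0.4]
[-1.8, -1.5, 70.5, -0.1, -0.17, 0.18]
```

View pics/s23.png

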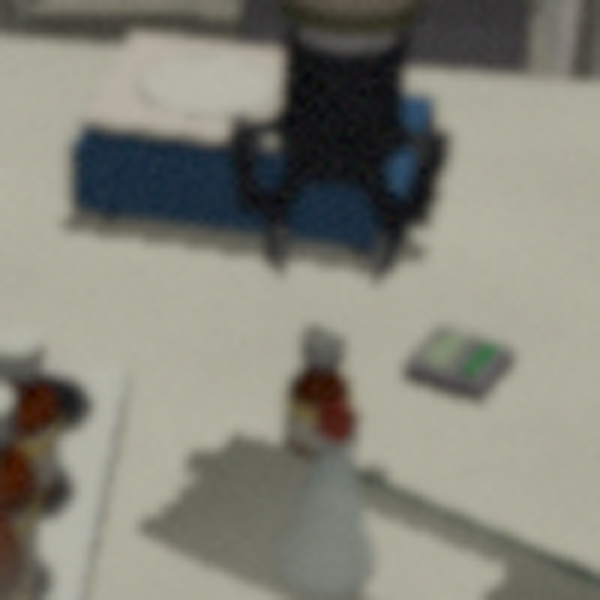

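>>> carry_out(commands=[[[0.65,-1.8,-1.2,10,0,0,0.2],[0.65,0,0,18,0,0,0],[0.65,0,0,18,0,0,0],[0.65,0,0,10,0,0,0],[0.65,0,0,0,0,0,0]]])

```text
t: 23.57
tcp_pos: [0.453, -0.1517, 0.0724]
ee_rot: [0.001, 0.707, 0.708, 0.001]
ft_force: [-0.9, 0.0, -0.2]
width: 0.649
```

>>> carry_out(commands=[[[0.65,0,0,0,0,0,0]]])

```text
t: 23.65
tcp_pos: [0.4529, -0.1515, 0.0721]
ee_rot: [0.0, 0.707, 0.708, 0.001]
ft_force: [-0.0, -0.5, 0.6]
width: 0.648
```

```bash
python3 -c "
from h import *
plan([.4497,-.1515,.059],step=99)
f=optics.grab_frame('side')
cv2.imwrite('pics/s24.png',cv2.resize(f['pixels'][110:210,230:330,::-1],(600,600),interpolation=cv2.INTER_CUBIC))"
```

```text
1 rows; pos [ 0.4529 -0.1515  0.0721] t 23.65 w 0.648 F [-0.  -0.5  0.6]
[0.0, -3.2, 13.1, 0.1, -0.09, 0.09]
```

View pics/s24.png

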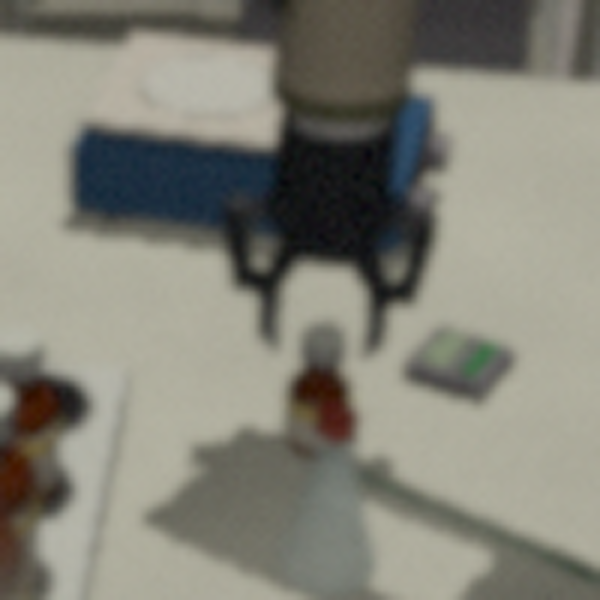

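>>> carry_out(commands=[[[0.65,0,-3,6,0,0,0],[0.6,0,0,6,0,0,0],[0.5,0,0,0,0,0,0],[0.42,0,0,0,0,0,0],[0.38,0,0,0,0,0,0]]], grip_force=45)

```text
t: 24.12
tcp_pos: [0.4516, -0.1524, 0.062]
ee_rot: [0.002, 0.707, 0.708, 0.002]
ft_force: [0.3, -0.6, 0.5]
width: 0.38
```

>>> carry_out(commands=[[[0.35,0,0,0,0,0,0],[0.32,0,0,0,0,0,0],[0.2,0,0,0,0,0,0],[0.1,0,0,0,0,0,0],[0.1,0,0,0,0,0,0]]])

```text
t: 24.53
tcp_pos: [0.4519, -0.1526, 0.0626]
ee_rot: [0.003, 0.707, 0.708, 0.002]
ft_force: [-0.3, -0.5, -1.4]
width: 0.31
```

```bash
python3 -c "
from h import *
plan([.4497,-.1515,.059],step=99)
f=optics.grab_frame('side')
cv2.imwrite('pics/s25.png',cv2.resize(f['pixels'][110:210,230:330,::-1],(600,600),interpolation=cv2.INTER_CUBIC))"
```

```text
1 rows; pos [ 0.4519 -0.1526  0.0626] t 24.53 w 0.31 F [-0.3 -0.5 -1.4]
[1.1, -2.2, 3.6, 0.38, 0.04, 0.09]
```

View pics/s25.png

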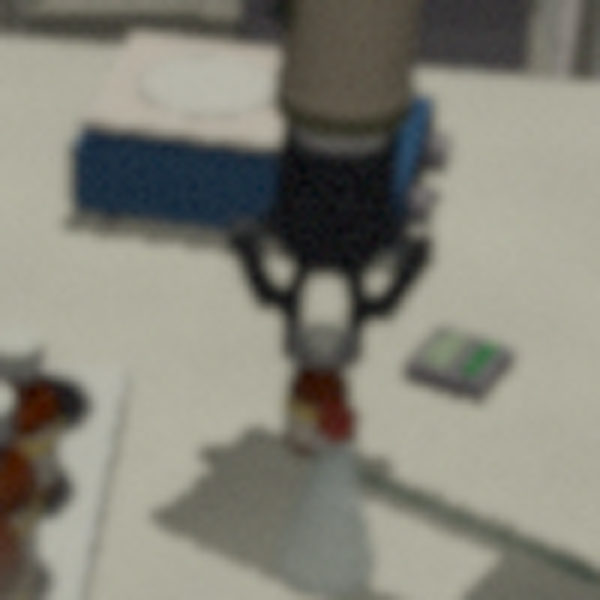

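>>> carry_out(commands=[[[0.1,0,0,-5,0.3,0,0],[0.1,0,0,-15,0.1,0,0],[0.1,0,0,-22,0,0,0],[0.1,0,0,-18,0,0,0],[0.1,0,0,-8,0,0,0]]])

```text
t: 25.0
tcp_pos: [0.4489, -0.1512, 0.1305]
ee_rot: [-0.004, 0.707, 0.708, -0.002]
ft_force: [0.9, -0.4, -0.6]
width: 0.314
```

>>> carry_out(commands=[[[0.1,0,0,0,0,0,0]]])

```text
t: 25.08
tcp_pos: [0.4502, -0.1517, 0.1328]
ee_rot: [-0.002, 0.707, 0.708, -0.002]
ft_force: [0.7, 0.4, -1.9]
width: 0.31
```

```bash
python3 -c "
from h import *
plan([.6376,-.119,.135],step=25)
f=optics.grab_frame('side')
cv2.imwrite('pics/s26.png',cv2.resize(f['pixels'][110:210,230:330,::-1],(600,600),interpolation=cv2.INTER_CUBIC))"
```

```text
8 rows; pos [ 0.4502 -0.1517  0.1328] t 25.08 w 0.31 F [ 0.7  0.4 -1.9]
[4.1, 23.4, -0.4, -0.04, -0.01, 0.01]
[4.1, 23.4, -0.4, -0.04, -0.01, 0.01]
[4.1, 23.4, -0.4, -0.04, -0.01, 0.01]
[4.1, 23.4, -0.4, -0.04, -0.01, 0.01]
[4.1, 23.4, -0.3, -0.04, -0.01, 0.01]
[4.1, 23.4, -0.3, -0.04, -0.01, 0.01]
[4.1, 23.4, -0.3, -0.04, -0.01, 0.01]
[4.1, 23.4, -0.3, -0.04, -0.01, 0.01]
```

View pics/s26.png

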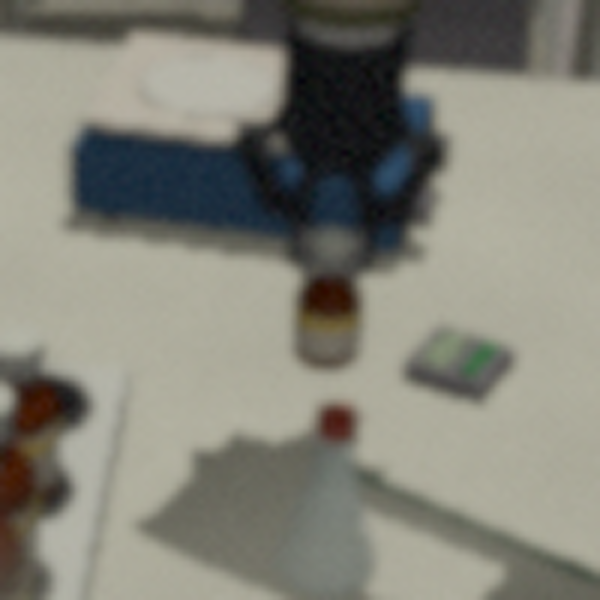

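>>> carry_out(commands=[[[0.1,2,10,0,0,0,0],[0.1,3,20,-1,0,0,0],[0.1,4,26,-1,0,0,0],[0.1,4,26,-1,0,0,0],[0.1,4,26,-1,-0.1,0,0]]])

```text
t: 25.55
tcp_pos: [0.5556, -0.1342, 0.1289]
ee_rot: [-0.005, 0.708, 0.706, -0.003]
ft_force: [0.4, 0.5, -1.5]
width: 0.31
```

>>> carry_out(commands=[[[0.1,4,26,-1,-0.1,0,0],[0.1,4,24,-1,-0.1,0,0],[0.1,3,18,0,0,0,0],[0.1,0,8,0,0,0,0],[0.1,0,0,0,0,0,0]]])

```text
t: 25.97
tcp_pos: [0.6358, -0.1201, 0.1202]
ee_rot: [-0.008, 0.707, 0.707, -0.004]
ft_force: [-0.2, 0.2, -0.9]
width: 0.307
```

>>> carry_out(commands=[[[0.1,0,0,0,0,0,0]]])

```text
t: 26.05
tcp_pos: [0.6351, -0.1197, 0.1183]
ee_rot: [-0.009, 0.707, 0.707, -0.005]
ft_force: [-1.6, -0.1, -1.6]
width: 0.311
```

```bash
python3 -c "
from h import *
plan([.6376,-.119,.0956],step=99)"
```

```text
1 rows; pos [ 0.6351 -0.1197  0.1183] t 26.05 w 0.311 F [-1.6 -0.1 -1.6]
[0.6, 2.9, 22.6, -1.11, -0.36, -0.01]
```

>>> carry_out(commands=[[[0.1,0.3,1.5,2,-0.6,-0.2,0],[0.1,0.3,1.5,4,-0.5,-0.2,0],[0.1,0,0,4,0,0,0],[0.1,0,0,2,0,0,0],[0.1,0,0,0,0,0,0]]])

```text
t: 26.47
tcp_pos: [0.6341, -0.1192, 0.1021]
ee_rot: [-0.001, 0.708, 0.707, -0.001]
ft_force: [-0.2, 0.9, -1.8]
width: 0.31
```

>>> carry_out(commands=[[[0.1,0,0,0,0,0,0]]])

```text
t: 26.55
tcp_pos: [0.6336, -0.1193, 0.1019]
ee_rot: [-0.001, 0.708, 0.707, -0.001]
ft_force: [-0.8, -0.4, -1.3]
width: 0.317
```

```bash
python3 -c "
from h import *
plan([.6376,-.119,.0956],step=99)
f=optics.grab_frame('side')
cv2.imwrite('pics/s27.png',cv2.resize(f['pixels'][110:230,180:300,::-1],(600,600),interpolation=cv2.INTER_CUBIC))"
```

```text
1 rows; pos [ 0.6336 -0.1193  0.1019] t 26.55 w 0.317 F [-0.8 -0.4 -1.3]
[0.3, 4.0, 6.3, -0.2, 0.02, -0.09]
```

View pics/s27.png

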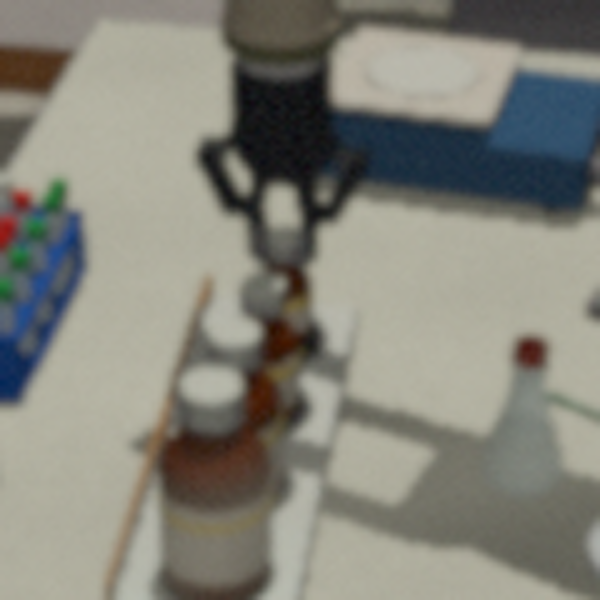

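>>> carry_out(commands=[[[0.1,0.2,2,1,-0.2,0,0],[0.1,0,1.5,1,0,0,0],[0.1,0,0.5,1,0,0,0],[0.1,0,0,0,0,0,0],[0.1,0,0,0,0,0,0]]])

```text
t: 27.02
tcp_pos: [0.6389, -0.1195, 0.1]
ee_rot: [0.001, 0.708, 0.706, 0.001]
ft_force: [0.8, 1.1, -0.1]
width: 0.31
```

>>> carry_out(commands=[[[0.1,0,0,1,0,0,0],[0.1,0,0,0,0,0,0],[0.1,0,0,0,0,0,0]]])

```text
t: 27.27
tcp_pos: [0.6391, -0.1195, 0.099]
ee_rot: [0.001, 0.708, 0.706, 0.001]
ft_force: [-0.4, 0.3, -1.0]
width: 0.31
```

>>> carry_out(commands=[[[0.1,0.3,-0.7,1.5,0,0,0],[0.1,0,0,1,0,0,0],[0.1,0,0,0,0,0,0],[0.1,0,0,0.8,0,0,0],[0.1,0,0,0,0,0,0]]])

```text
t: 27.68
tcp_pos: [0.6384, -0.1192, 0.0957]
ee_rot: [0.002, 0.708, 0.706, 0.001]
ft_force: [-0.0, 0.1, -1.6]
width: 0.311
```

>>> carry_out(commands=[[[0.1,0,0,1,0,0,0],[0.1,0,0,0.5,0,0,0]]])

```text
t: 27.85
tcp_pos: [0.6388, -0.1195, 0.0956]
ee_rot: [0.002, 0.708, 0.706, 0.001]
ft_force: [-2.3, 0.4, 2.2]
width: 0.311
```

Contact. Releasing and retreating.

>>> carry_out(commands=[[[0.34,0,0,0,0,0,0],[0.39,0,0,0,0,0,0],[0.5,0,0,0,0,0,0],[0.65,0,0,0,0,0,0],[0.65,0,0,0,0,0,0]]])

```text
t: 28.27
tcp_pos: [0.6393, -0.1196, 0.0958]
ee_rot: [0.003, 0.708, 0.706, 0.001]
ft_force: [0.1, 1.1, -0.4]
width: 0.652
```

>>> carry_out(commands=[[[0.65,0,0,-15,0,0,0],[0.65,0,0,-25,0,0,0],[0.65,0,0,-30,0,0,0],[0.65,0,0,-30,0,0,0],[0.65,0,-10,-20,0,0,0]]])

```text
t: 28.68
tcp_pos: [0.6245, -0.1179, 0.2104]
ee_rot: [-0.004, 0.708, 0.707, -0.003]
ft_force: [0.2, 0.0, 1.3]
width: 0.649
```

>>> carry_out(commands=[[[0.65,-15,-30,-5,0,0,0],[0.65,-15,-30,-5,0,0,0],[0.65,-15,-30,-5,0,0,0],[0.65,-15,-30,0,0,0,0],[0.65,-15,-30,0,0,0,0]]])

```text
t: 29.1
tcp_pos: [0.4764, -0.1929, 0.2346]
ee_rot: [0.002, 0.705, 0.709, 0.001]
ft_force: [0.4, -1.2, 1.2]
width: 0.65
```

>>> carry_out(commands=[[[0.65,-20,-15,0,0,0,0],[0.65,-25,-10,0,0,0,0],[0.65,-10,0,0,0,0,0],[0.65,0,0,0,0,0,0],[0.65,0,0,0,0,0,0]]])

```text
t: 29.52
tcp_pos: [0.4459, -0.2523, 0.2364]
ee_rot: [0.004, 0.707, 0.707, 0.001]
ft_force: [0.6, 0.7, -0.1]
width: 0.655
```

```bash
python3 -c "
from h import *
s=env.get_state();print(s['t'],s['tcp_pos'],s['ft_force'])
f=optics.grab_frame('side')
cv2.imwrite('pics/s30.png',cv2.resize(f['pixels'][110:260,180:330,::-1],(600,600),interpolation=cv2.INTER_CUBIC))
f=optics.grab_frame('top')
cv2.imwrite('pics/t30.png',cv2.resize(f['pixels'][120:240,190:340,::-1],(750,600),interpolation=cv2.INTER_CUBIC))
"
```

```text
29.5167 [ 0.44585298 -0.25232055  0.23635315] [ 0.55898322  0.65616278 -0.07184637]
```

View pics/s30.png

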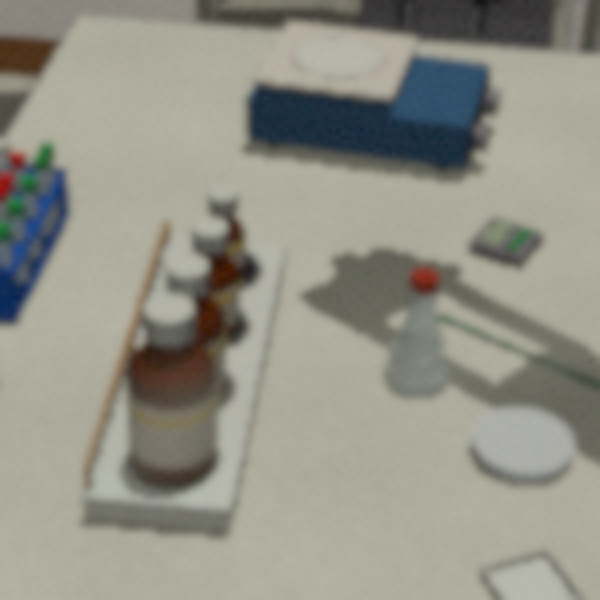

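View pics/t30.png

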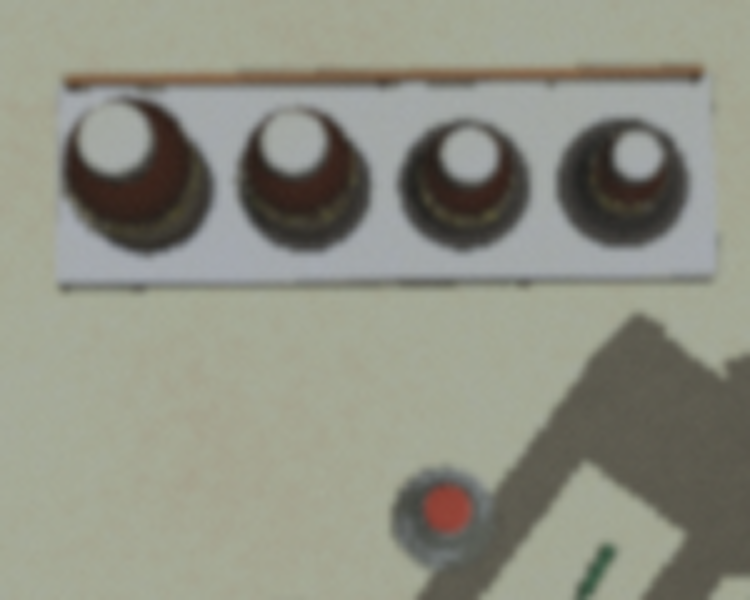

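All four bottles are standing on their pads. In the top crop their caps are at (115,140), (293,142), (470,155) and (637,155), and the flask stopper is at (447,508), where it was before. I'll check these numerically.

```bash
python3 -c "
from h import *
f=optics.grab_frame('top')
P=[(.629,.1684),(.6319,.0721),(.6346,-.0233),(.6376,-.119)]
for uv,h,p in zip([(115,140),(293,142),(470,155),(637,155)],[.156,.132,.11,.088],P):
    w=p2w(f,(uv[0]/5+189.6,uv[1]/5+119.6),h+.033); print(w.round(4),((w[:2]-p)*1000).round(1))
print(p2w(f,(447/5+189.6,508/5+119.6),.117).round(4))
g=optics.grab_frame('side')
for uv,h,p in zip([(171,308),(190,268),(212,229),(223,196)],[.156,.132,.11,.088],P):
    w=p2w(g,(uv[0]/4+179.6,uv[1]/4+109.6),h+.033); print(w.round(4),((w[:2]-p)*1000).round(1))
"
```

```text
[0.6267 0.1692 0.189 ] [-2.3  0.8]
[0.6321 0.0738 0.165 ] [0.2 1.7]
[ 0.6308 -0.0244  0.143 ] [-3.8 -1.1]
[ 0.6368 -0.1197  0.121 ] [-0.8 -0.7]
[ 0.4345 -0.0149  0.117 ]
[0.6273 0.1701 0.189 ] [-1.7  1.7]
[0.6306 0.0771 0.165 ] [-1.3  5. ]
[ 0.6298 -0.0206  0.143 ] [-4.8  2.7]
[ 0.6364 -0.1147  0.121 ] [-1.2  4.3]
```

```bash
python3 -c "
from h import *
s=env.get_state();print(s['t'],s['ft_force'].round(1),s['joint_vel'].round(3))
print(env.close_job())"
```

```text
29.7167 [0.6 0.1 0.8] [ 0.001 -0.001  0.002 -0.001  0.001 -0.004]
the job is handed in; nothing more can be done
None
```

All four bottles are on the stand, each upright on its own pad. The hotplate is on the right, so XL went on pad_1, L on pad_2, M on pad_3 and S on pad_4. I gripped each by its cap, lowered it until it touched the pad, and then released it. The job was handed in at 29.7 s, with the arm clear and at rest.

- **Centring:** in the last pictures all four bottles look upright. The top view puts every cap within about 4 mm of its pad's centre (M is the furthest off, 3.8 mm towards the robot). The side view puts them within about 5.5 mm. The two views disagree by up to about 5 mm in y, probably because I read the pixels by hand. Both are well inside the 12 mm limit.
- **Flask:** it was not touched. It measured (0.4345, -0.0149) at the end and (0.4337, -0.015) at the start.
- **Failed checks:** none. The hand-in gives no verdict, so I have no confirmation beyond these pictures.

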